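Pack out a feed guide until the gap is snug

ROBOT

A 6-joint arm with a two-finger parallel gripper is mounted at the origin on the work surface. World frame = base frame: x ahead of the robot, y to its left, z up, the work surface at z = 0. Lengths are in m, angles in degrees, forces in N, time in s.
With the tool pointing down it reaches from about 0.25 to 0.725 m from the base axis. Payload 9.7 kg.
Tool frame: the origin (TCP) lies midway between the tips of the shut fingers; the grasp point (between the pads) lies 19 mm behind it (bot.grasp_offset is the distance from the TCP to the grasp point, in m); z points along the fingers, x is the direction in which the jaws open and shut, and the axes are right-handed (so a half turn about z gives the same grasp; the last joint's range is limited). The gripper opens to 85 mm and grips with 20 to 120 N. Pads are 22 mm wide; open, the fingers measure 114 mm over their backs; the gripper's body (76 mm by 85 mm) begins 54 mm behind the grasp point. The pads swing forward as they close: fully open they stand 13 mm farther back than shut.
Start: joints at [74.485, 4.979, 10.078, 95.1, 0, 90], TCP at [0.147, 0.53, 0.191] pointing down, gripper open.
Joint ranges: [-179.16, 179.16], [-48.56, 103.87], [-65.8, 70.77], [-126.05, 130.52], [-82.76, 87.17], [-180, 180]. Speed limits (degrees/s): [127.2, 127.2, 147.25, 180, 180, 180].

INTERFACE

Orientations are given as [roll, pitch, yaw] about the fixed x, y, z axes, in that order (R = Rz(yaw) Ry(pitch) Rx(roll)).
In Python, from workcell import bot gives the robot as it stands.
- The arm moves only by the tool send_rows, never from a script. Its argument "targets" is a list of rows, each a list of 5 numbers: the closure, from 0 (fully open) to 1 (shut), then the shift along the world's x, y, z in mm, then the turn about the world's z in degrees. A call has 1 to 10 rows; each row is the pose to reach, as a shift and turn from the pose commanded when the call began; what a row does not reach only later rows make up. A row lasts 1/8 s, in which the tool goes at most 62.5 mm and 10.7 degrees, less where a joint would pass 70% of its speed; a pose out of reach is approached as far as the arm can. A call with a gripper value outside its range is refused whole. The fingers move at their own pace and stop on an object; "squeeze" is the grip in N (left out, the last holds). Time passes only in rows, so rows that repeat a pose let the fingers close. It gives the time, the measured TCP pose, the force and the opening at its end, in the units of the state.
- bot.get_obs(): the state, without advancing time (a new reading comes with each control period).
- bot.camera(name): name is "scene" or "top"; returns a dict with "pixels" (384x512x3 uint8, red, green, blue), "intrinsics" (3x3 intrinsics, pixels), "dist" ([k1, k2, p1, p2, k3] as OpenCV has them; the pictures are not rectified), "view" (4x4, takes a point from world to camera coordinates). Camera axes: x right, y down, z forward; pixel columns grow to the right and rows downward; lengths in m; the calibration is good to about 2 mm. A picture is of the moment at which its call begins. There is no depth.
- bot.job_done(): hands the job in, once; it reports no verdict.
The state is a dict: "time": time; "q": joint angles; "qd": joint speeds; "joint_efforts": joint torques, N m; "ee_pos": TCP position; "tcp_rot": TCP orientation; "wrist_force": force on the tool from outside, world axes, zero at the start; "torque": the same for the moment, N m; "opening": finger opening in m.
Only numpy, scipy, OpenCV 4.12 (cv2) and the standard library are available. Lean on these libraries where they do the work, as an engineer would, in place of code of your own. Each camera call takes 0.05 s, during which the arm holds its last target.

TASK

The inclined feed guide has too much play between its bed and the sprung pressure plate. Take packing plates from the rack and slide them down into the gap one at a time, each fully home on the ledge and flat against the one before, and stop as soon as the stack is snug, that is, as soon as it bears on the pressure plate and pushes it back off its stop. Use no more plates than that takes, leave the spare ones standing in the rack, and do not disturb the other things on the bench.

Things in the scene. Friction and masses are not known exactly. Their poses are not given: they have to be found in the camera images.
- guide: Feed guide, fixed: grey base 250 x 100 x 15 mm with the inclined bed and, facing it, the sprung pressure plate; nothing of it over 130 above the bench. Origin: centre of the underside, z up. Packing plates go in from above along the bed's slope, so the tool tilts with them; both sides of the gap are open.
- bed: Steel bed, a face 80 wide, leaning 35 deg from vertical. Origin: middle of the face where it meets the bottom ledge, 40 above the bench. z: up along the face, x: square off the face, across the gap, y: level. Face: x = 0, z = 0 to 80; ledge 36 deep. A plate that is home has the bed's axes, its origin at z = 0, y = 0, and x = 5 (first), 15 (second), 25 (third), and stands 50 out of the bed.
- pressure (a joint): How far in m the sprung steel pressure plate is pushed back along the bed's x: 0 at rest on its stop, 0.024 at most. Spring: about 3 N at rest plus 0.3 N per mm. It moves only once the stack of packing plates is thicker than the gap, so a positive reading means snug.
- pressure_face (a point): Middle of the flat steel face of the pressure plate (56 wide, 34 high), the far side of the gap. Its x in the bed's frame is the gap, 11 to 27 mm as found. From 17 mm above this point (along the bed's z) a lip flares outwards by 25 degrees over 28 mm and leads a plate's rounded foot in.
- rack: Plywood rack, 156 (x) x 66 (y) x 55 high, fixed. Origin: centre of its underside. Four slots in a row along its x, at x = -54, -18, 18, 54, each 12 (x) by 42 (y), floor at height 10.
- plate1: Aluminium packing plate, 10 thick (x), 40 wide (y), 130 long (z) mm, 0.13 kg; foot rounded with radius 5. Origin: middle of the foot. All four alike. Stands in the rack at rack x = -54, same axes as the rack, foot 10 and top 140 above the bench, 85 clear of the rack; grip it across its width near the top.
- plate2: Aluminium packing plate, 10 thick (x), 40 wide (y), 130 long (z) mm, 0.13 kg; foot rounded with radius 5. Origin: middle of the foot. All four alike. Stands in the rack at rack x = -18, same axes as the rack, foot 10 and top 140 above the bench, 85 clear of the rack; grip it across its width near the top.
- plate3: Aluminium packing plate, 10 thick (x), 40 wide (y), 130 long (z) mm, 0.13 kg; foot rounded with radius 5. Origin: middle of the foot. All four alike. Stands in the rack at rack x = 18, same axes as the rack, foot 10 and top 140 above the bench, 85 clear of the rack; grip it across its width near the top.
- plate4: Aluminium packing plate, 10 thick (x), 40 wide (y), 130 long (z) mm, 0.13 kg; foot rounded with radius 5. Origin: middle of the foot. All four alike. Stands in the rack at rack x = 54, same axes as the rack, foot 10 and top 140 above the bench, 85 clear of the rack; grip it across its width near the top.
- screwdriver: Bystander, not needed: green-handled screwdriver, 190 long, lying between guide and rack (origin under its middle).
- jar: Bystander, not needed: closed jar, 52 across, 70 tall, standing between guide and rack.
- pedal: Bystander, not needed: grey foot pedal, 130 x 90, 45 high, on the right.
- wrench: Bystander, not needed: wrench, 170 long, lying on the left.
- knob_part: Bystander, not needed: black knob, 48 across, 34 high, on the right.
Things that resemble listed ones, but are neither listed nor needed, are in the scene too. What is shaped like the plate4 but orange is not meant.

How it is judged (in metres and radians):
At the end, for the whole second after the job is handed in: Pressure plate pushed back 0.4 to 12.5 mm by the stack; every packing plate at rest, either home in the gap (foot within 7 mm of the ledge, centred within 15 mm, parallel to the bed within 0.12 rad, turned under 0.2 rad) or standing in the rack (value of joint pressure between 0.0004 and 0.0125 m and ((z of plate1 in the frame of bed between -0.004 and 0.007 m and y of plate1 in the frame of bed between -0.015 and 0.015 m and x of plate1 in the frame of bed between 0.001 and 0.036 m and angle between the z axis of plate1 and the z axis of bed, either way round below 0.12 rad and angle between the x axis of plate1 and the x axis of bed, either way round below 0.2 rad) or (horizontal distance between plate1 and rack below 0.066 m and height (world z) of plate1 below 0.018 m and angle between plate1's own z axis and vertical below 0.12 rad)) and ((z of plate2 in the frame of bed between -0.004 and 0.007 m and y of plate2 in the frame of bed between -0.015 and 0.015 m and x of plate2 in the frame of bed between 0.001 and 0.036 m and angle between the z axis of plate2 and the z axis of bed, either way round below 0.12 rad and angle between the x axis of plate2 and the x axis of bed, either way round below 0.2 rad) or (horizontal distance between plate2 and rack below 0.066 m and height (world z) of plate2 below 0.018 m and angle between plate2's own z axis and vertical below 0.12 rad)) and ((z of plate3 in the frame of bed between -0.004 and 0.007 m and y of plate3 in the frame of bed between -0.015 and 0.015 m and x of plate3 in the frame of bed between 0.001 and 0.036 m and angle between the z axis of plate3 and the z axis of bed, either way round below 0.12 rad and angle between the x axis of plate3 and the x axis of bed, either way round below 0.2 rad) or (horizontal distance between plate3 and rack below 0.066 m and height (world z) of plate3 below 0.018 m and angle between plate3's own z axis and vertical below 0.12 rad)) and ((z of plate4 in the frame of bed between -0.004 and 0.007 m and y of plate4 in the frame of bed between -0.015 and 0.015 m and x of plate4 in the frame of bed between 0.001 and 0.036 m and angle between the z axis of plate4 and the z axis of bed, either way round below 0.12 rad and angle between the x axis of plate4 and the x axis of bed, either way round below 0.2 rad) or (horizontal distance between plate4 and rack below 0.066 m and height (world z) of plate4 below 0.018 m and angle between plate4's own z axis and vertical below 0.12 rad)) and linear speed of each of plate1, plate2, plate3, plate4 below 0.02 m/s); the robot touches nothing.
It fails at once if two packing plates are away from both the rack and the guide at once (they go one at a time) ((horizontal distance between each of plate2, plate1 and rack above 0.12 m and distance between each of plate2, plate1 and bed above 0.17 m) or (horizontal distance between each of plate3, plate1 and rack above 0.12 m and distance between each of plate3, plate1 and bed above 0.17 m) or (horizontal distance between each of plate3, plate2 and rack above 0.12 m and distance between each of plate3, plate2 and bed above 0.17 m) or (horizontal distance between each of plate4, plate1 and rack above 0.12 m and distance between each of plate4, plate1 and bed above 0.17 m) or (horizontal distance between each of plate4, plate2 and rack above 0.12 m and distance between each of plate4, plate2 and bed above 0.17 m) or (horizontal distance between each of plate4, plate3 and rack above 0.12 m and distance between each of plate4, plate3 and bed above 0.17 m)).
It fails at once if a bystander is shifted by more than 30 mm (distance of any of screwdriver, jar, pedal, wrench, knob_part from where it was at the start of the episode above 0.03 m).
It also fails if it takes over 72 s, if anything falls off the work surface, if the arm or the gripper's body presses on something with over 40 N, if the wrist force passes 120 N, or if a joint passes its speed limit or range.

## Working session

There is one attempt and no reset: what is moved stays moved. The work goes in short steps, Python scripts to look and compute and a tool call to move; the robot and the scene stay as the last step left them, time stands still between calls to the robot, and variables do not carry over. Pictures are saved under pics/ and viewed, and the job is handed in when it is done.

Besides the shell and the picture viewer there is one more tool, called after "Request:" as name(argument=value, ...), one argument or row to a line, values as JSON. send_rows: Moves the arm, as the interface text tells. Its arguments: {"type":"object","properties":{"targets":{"type":"array","items":{"type":"array","items":{"type":"number"}}},"squeeze":{"type":"number"}},"required":["targets"]}

```bash
mkdir -p pics; ls
python3 - <<'E'
from workcell import bot
import cv2,numpy as np
o=bot.get_obs();print(o)
for n in("scene","top"):
    c=bot.camera(n);print(n,c["intrinsics"],c["dist"],c["view"])
    cv2.imwrite(f"pics/{n}0.png",cv2.resize(c["pixels"][:,:,::-1],(800,600),interpolation=cv2.INTER_CUBIC))
    np.savez(f"cam_{n}0.npz",**{k:np.array(v) for k,v in c.items()})
E
```

```text
pics
{'time': 0.0, 'q': array([7.44844932e+01, 5.01135755e+00, 1.00347142e+01, 9.51009582e+01,
       2.88471379e-04, 8.99980051e+01]), 'qd': array([ 0.02289757, -0.02214852, -0.0583582 , -0.08774925, -0.04663539,
       -0.06668362]), 'joint_efforts': array([-7.19201125e-04, -5.20380306e+01,  4.64807153e+01,  1.61411060e-02,
       -1.09268578e-04,  1.58979014e-05]), 'ee_pos': array([0.14704484, 0.52967598, 0.19068298]), 'tcp_rot': array([-1.79999709e+02,  7.76015338e-02,  7.44864881e+01]), 'wrist_force': array([-0.16755846,  0.46029615,  0.18075555]), 'torque': array([-0.02536544,  0.02307119,  0.00482298]), 'opening': 0.0860400082154804}
scene [[451.76246513   0.         256.81423386]
 [  0.         451.76246513 195.73110007]
 [  0.           0.           1.        ]] [-0.05552092  0.          0.          0.          0.        ] [[ 0.77820596  0.6279282  -0.01008286 -0.47251005]
 [ 0.51328709 -0.6452153  -0.56589184 -0.25676617]
 [-0.36184506  0.435205   -0.82441783  1.63875544]
 [ 0.          0.          0.          1.        ]]
top [[370.0595196    0.         256.41475639]
 [  0.         370.0595196  189.16593176]
 [  0.           0.           1.        ]] [-0.07894566  0.          0.          0.          0.        ] [[ 0.01035306 -0.9996317   0.02508523 -0.00886566]
 [-0.99754742 -0.01206165 -0.0689468   0.61905909]
 [ 0.06922397 -0.02430989 -0.9973049   1.05996031]
 [ 0.          0.          0.          1.        ]]
```

View pics/scene0.png

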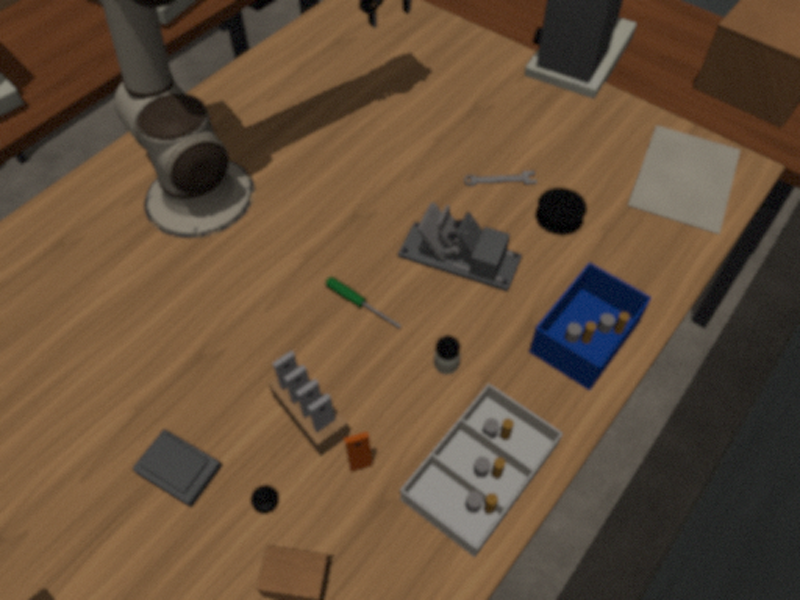

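View pics/top0.png

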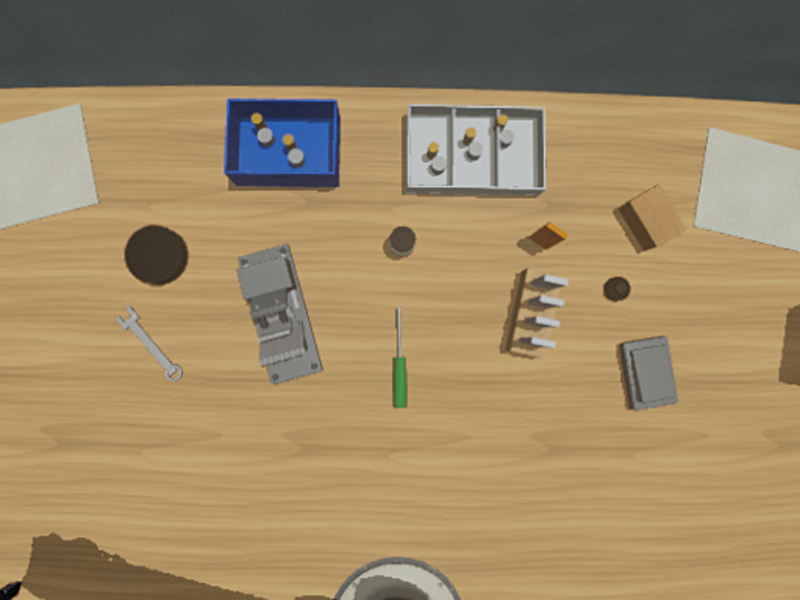

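```bash
cat > h.py <<'E'
import numpy as np,cv2
def load(n,tag="0"):
    return dict(np.load(f"cam_{n}{tag}.npz"))
def snap(n,tag):
    from workcell import bot
    c=bot.camera(n);np.savez(f"cam_{n}{tag}.npz",**{k:np.array(v) for k,v in c.items()});return load(n,tag)
def proj(c,P):
    V=c["view"];r,_=cv2.Rodrigues(V[:3,:3])
    return cv2.projectPoints(np.array(P,float).reshape(-1,3),r,V[:3,3],c["intrinsics"],c["dist"])[0].reshape(-1,2)
def ray(c,uv):
    x=cv2.undistortPoints(np.array(uv,float).reshape(-1,1,2),c["intrinsics"],c["dist"]).reshape(-1,2)
    R=c["view"][:3,:3];t=c["view"][:3,3];o=-R.T@t
    d=np.c_[x,np.ones(len(x))]@R
    return o,d
def atz(c,uv,z):
    o,d=ray(c,uv);return o+d*((z-o[2])/d[:,2])[:,None]
def crop(c,x0,y0,w,h,s,fn,pts=None,lines=None):
    im=c["pixels"][y0:y0+h,x0:x0+w,::-1]
    im=cv2.resize(im,(w*s,h*s),interpolation=cv2.INTER_CUBIC)
    f=lambda p:tuple(int(round((v+.5)*s)) for v in (p[0]-x0,p[1]-y0))
    for a,b in (lines or []): cv2.line(im,f(a),f(b),(0,255,255),1)
    for p in (pts if pts is not None else []): cv2.circle(im,f(p),3,(0,0,255),1)
    cv2.imwrite(fn,im)
E
python3 - <<'E'
from h import *
t=load("top");s=load("scene")
crop(t,145,145,70,110,5,"pics/g_top.png");crop(t,310,160,60,75,8,"pics/r_top.png")
crop(s,245,120,100,75,8,"pics/g_sc.png");crop(s,165,215,85,80,7,"pics/r_sc.png")
a=cv2.imread("pics/g_top.png");b=cv2.imread("pics/r_top.png")
H=max(a.shape[0],b.shape[0]);
q=lambda i:cv2.copyMakeBorder(i,0,H-i.shape[0],0,0,0)
m=np.hstack([q(a),q(b)])
cv2.imwrite("pics/m1.png",m[:600,:]);print(m.shape)
E
```

```text
(600, 830, 3)
```

View pics/g_top.png

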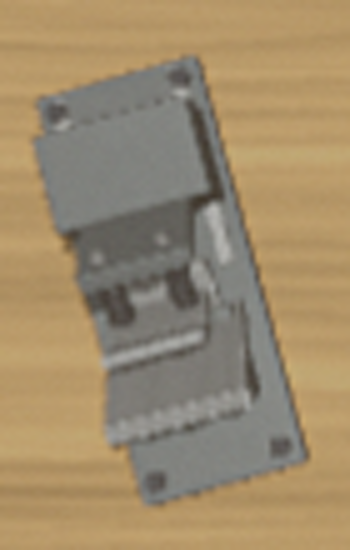

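View pics/g_sc.png

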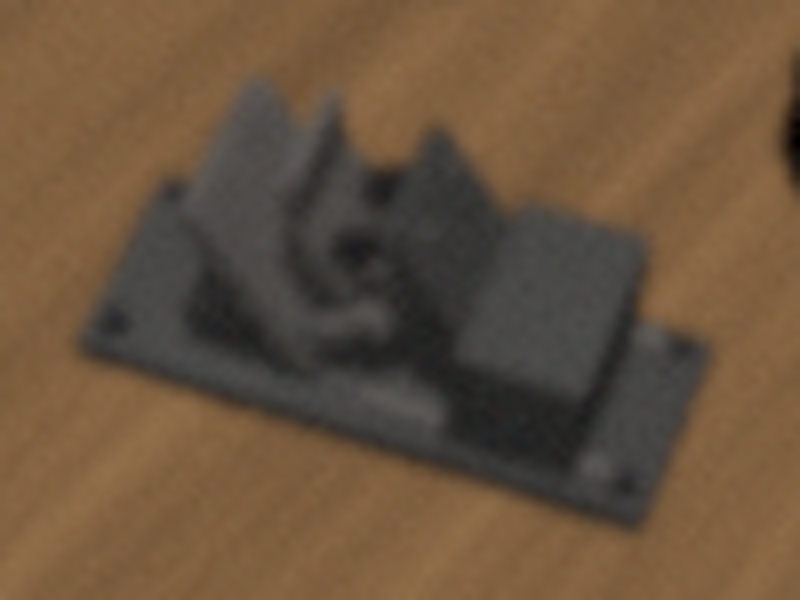

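View pics/r_top.png

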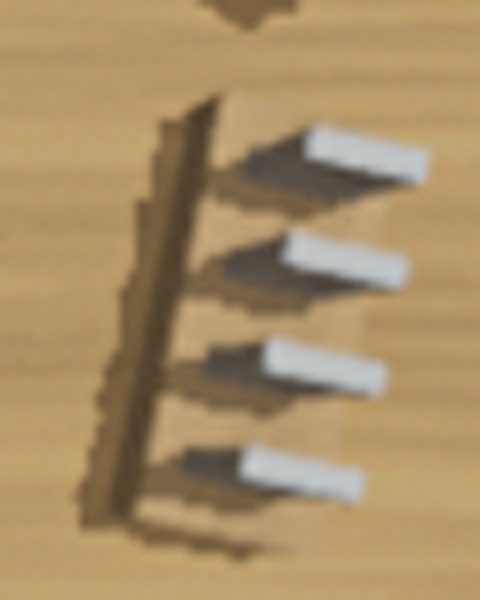

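View pics/r_sc.png

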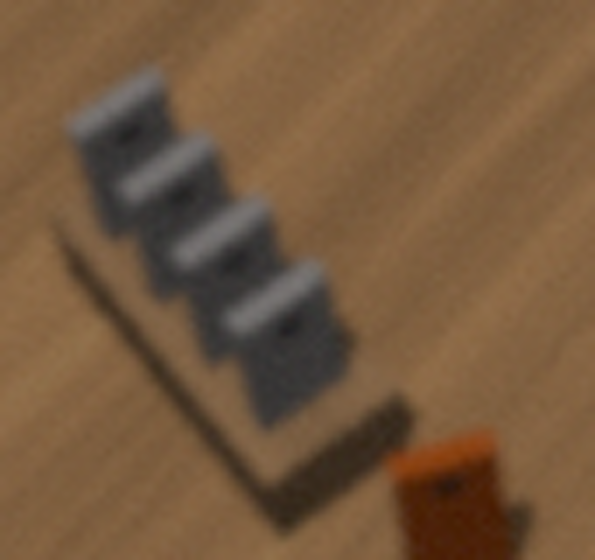

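Run:
```python
from h import *
t=load("top");s=load("scene")
T=lambda p:np.array(p)/5+[145,145]-.5
G=lambda p:np.array(p)/8+[245,120]-.5
base=atz(t,T([(37,100),(197,57),(308,460),(147,503)]),.015);print(base)
b2=atz(s,G([(85,348),(165,180),(712,345),(640,525)]),.015);print("sc",b2)
for B in(base,b2):
  print(B.mean(0),[np.linalg.norm(B[i]-B[(i+1)%4]) for i in range(4)])
ax=(base[0]+base[1]-base[2]-base[3])[:2];ax2=(b2[2]+b2[3]-b2[0]-b2[1])[:2]
print("yaw",np.degrees(np.arctan2(ax[1],ax[0])),np.degrees(np.arctan2(ax2[1],ax2[0])))
be=atz(t,T([(107,440),(252,403)]),.1055);print("bedtop",be,np.linalg.norm(be[0]-be[1]))
be=atz(s,G([(190,205),(262,78)]),.1055);print("bedtop sc",be,np.linalg.norm(be[0]-be[1]))
R=lambda p:np.array(p)/8+[310,160]-.5
S=lambda p:np.array(p)/7+[165,215]-.5
for q,w in zip([[(306,157),(317,125),(430,150),(422,186)],[(283,260),(292,229),(410,257),(402,291)],[(264,370),(272,337),(388,363),(380,397)],[(240,477),(250,444),(367,470),(357,503)]],
 [[(227,325),(240,337),(325,272),(312,260)],[(173,262),(187,272),(272,207),(260,195)],[(118,190),(130,202),(217,145),(203,132)],[(70,127),(80,137),(163,80),(150,66)]]):
  a=atz(t,R(q),.14);b=atz(s,S(w),.14);v=a[2]-a[1]+a[3]-a[0];v2=b[2]-b[1]+b[3]-b[0]
  print(a.mean(0),b.mean(0),np.linalg.norm(v)/2,np.linalg.norm(v2)/2,np.degrees(np.arctan2(v[1],v[0])),np.degrees(np.arctan2(v2[1],v2[0])))
```

```text
[[0.6888319  0.30732799 0.015     ]
 [0.71549597 0.21325079 0.015     ]
 [0.47962704 0.14305807 0.015     ]
 [0.45351511 0.2364144  0.015     ]]
sc [[0.48395407 0.1439382  0.015     ]
 [0.45253015 0.23782041 0.015     ]
 [0.68861839 0.30871374 0.015     ]
 [0.71717103 0.21259057 0.015     ]]
[0.58436751 0.22501281 0.015     ] [np.float64(0.09778288391635671), np.float64(0.24609179018342284), np.float64(0.09693934259692634), np.float64(0.24576966810282225)]
[0.58556841 0.22576573 0.015     ] [np.float64(0.09900168048059392), np.float64(0.2465025758642224), np.float64(0.10027421272082743), np.float64(0.2431117000218366)]
yaw 16.67141741148871 16.559598137385102
bedtop [[0.49428997 0.24087077 0.1055    ]
 [0.51500734 0.16362859 0.1055    ]] 0.07997227500310956
bedtop sc [[0.5173349  0.17109432 0.1055    ]
 [0.4982365  0.24327829 0.1055    ]] 0.0746677562045842
[ 0.64144977 -0.260613    0.14      ] [ 0.64090565 -0.259508    0.14      ] 0.0393144073937492 0.04033701443238966 -102.35268182867266 80.69539289970622
[ 0.60673193 -0.25293744  0.14      ] [ 0.60681994 -0.25207833  0.14      ] 0.04067503258306903 0.04143654022476673 -103.163461118161 81.40083142844827
[ 0.57131993 -0.24577084  0.14      ] [ 0.57024021 -0.24450302  0.14      ] 0.039541094519921265 0.03983506686789754 -102.16594166514155 77.82350049090456
[ 0.53633305 -0.23811873  0.14      ] [ 0.53469522 -0.23619196  0.14      ] 0.039728318573398175 0.03945561222834611 -101.93726110851462 80.84099058272596
```

```bash
cat >> h.py <<'E'
A=np.radians(16.6);C=np.array([.585,.2254,0])
U=np.array([np.cos(A),np.sin(A),0]);W=np.array([-np.sin(A),np.cos(A),0]);Z=np.array([0,0,1.])
a35=np.radians(35)
def bed(u0,x,y,z,v0=0):
    bx=np.cos(a35)*U+np.sin(a35)*Z;bz=-np.sin(a35)*U+np.cos(a35)*Z
    return C+u0*U+v0*W+.04*Z+x*bx+y*W+z*bz
E
python3 - <<'E'
from h import *
t=load("top");s=load("scene")
for u0,fn in((-.036,"a"),(-.029,"b")):
  F=[bed(u0,0,sg*.04,z) for sg,z in((-1,0),(1,0),(1,.08),(-1,.08))]
  Bs=[C+a*.125*U+b*.05*W+.015*Z for a,b in((-1,-1),(1,-1),(1,1),(-1,1))]
  for c,n,args in((t,"t",(150,160,64,95,6)),(s,"s",(245,120,100,75,8))):
    L=[]
    for Q in(F,Bs):
      p=proj(c,Q);L+=[(p[i],p[(i+1)%4]) for i in range(4)]
    crop(c,*args,f"pics/ov_{n}{fn}.png",lines=L)
m=np.hstack([cv2.imread(f"pics/ov_t{k}.png") for k in"ab"]);cv2.imwrite("pics/ov_t.png",m);print(m.shape)
E
```

```text
(570, 768, 3)
```

View pics/ov_t.png

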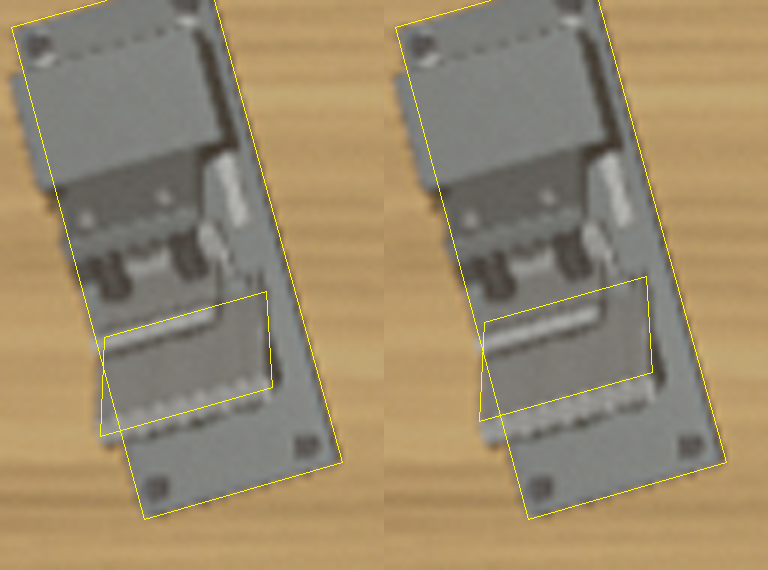

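View pics/ov_sa.png

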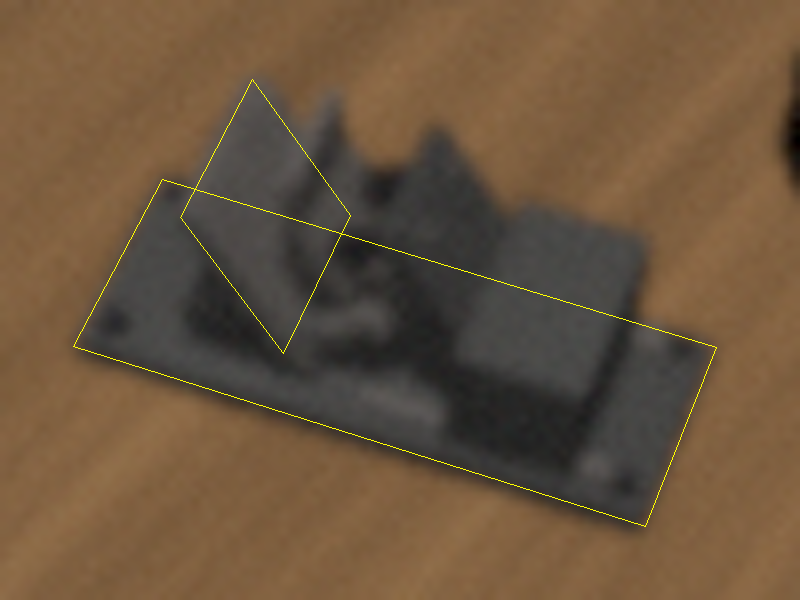

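View pics/ov_sb.png

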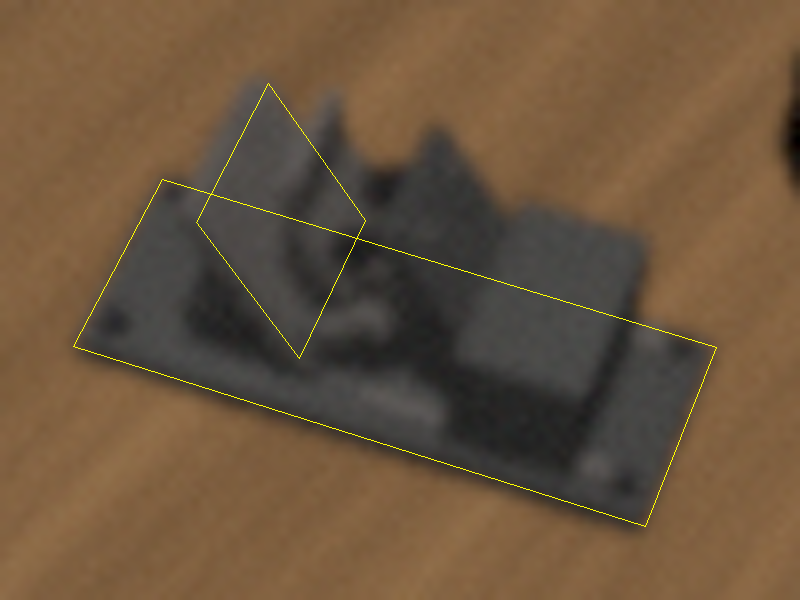

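Run:
```python
from h import *
t=load("top");s=load("scene")
crop(s,265,122,50,45,16,"pics/z_s.png");crop(t,158,195,45,45,13,"pics/z_t.png")
def tri(a,b):
  Ps=[];
  o1,d1=ray(t,[a]);o2,d2=ray(s,[b]);d1=d1[0];d2=d2[0]
  k=np.linalg.lstsq(np.c_[d1,-d2],o2-o1,rcond=None)[0];p=o1+k[0]*d1;q=o2+k[1]*d2
  return (p+q)/2,np.linalg.norm(p-q)
for a,b in(((101,343),(335,92)),((216,310),(290,185))):
  p,e=tri(np.array(a)/6+[149.5,159.5],np.array(b)/8+[244.5,119.5])
  d=p-bed(-.0315,0,0,0);bx=np.cos(a35)*U+np.sin(a35)*Z;bz=-np.sin(a35)*U+np.cos(a35)*Z
  print(p,e,"bed xyz",d@bx,d@W,d@bz)
```

```text
[0.53767689 0.23645621 0.12925248] 0.0026301476062970423 bed xyz 0.04243460368538198 0.024115078404853035 0.07924412415632555
[0.55275117 0.1867327  0.12842092] 0.002800635055190496 bed xyz 0.04215472882517199 -0.02784263181540412 0.07842495718982372
```

View pics/z_s.png

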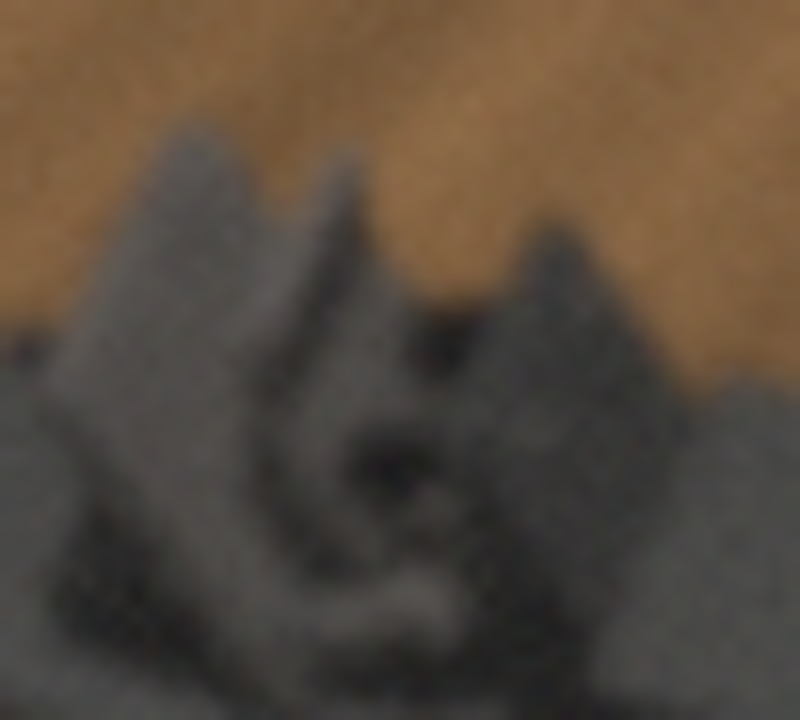

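View pics/z_t.png

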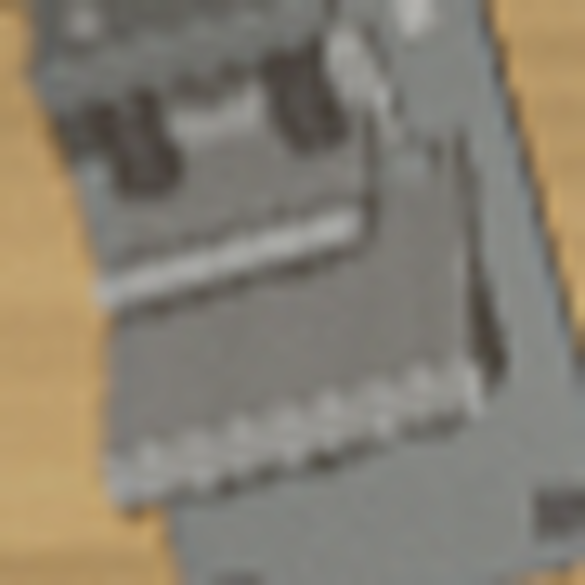

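Request:
send_rows(
  targets=[
    [0, 62, -122, 9, 1],
    [0, 124, -244, 9, 2],
    [0, 186, -366, 9, 3],
    [0, 248, -488, 9, 3.3],
    [0, 310, -611, 9, 3.3],
    [0, 360, -710, 9, 3.3],
    [0, 388.5, -767, 9, 3.3],
    [0, 388.5, -767, 9, 3.3],
    [0, 388.5, -767, 9, 3.3],
    [0, 388.5, -767, 9, 3.3],
  ],
)

```text
time: 1.35
ee_pos: [0.4301, -0.0296, 0.1995]
tcp_rot: [180.0, -0.0, 77.8]
wrist_force: [1.4, 1.2, -0.3]
opening: 0.0854
```

Request:
send_rows(
  targets=[
    [0, 0, 0, 0, 0],
    [0, 0, 0, 0, 0],
  ],
)

```text
time: 1.6
ee_pos: [0.4293, -0.0275, 0.1992]
tcp_rot: [-179.9, -0.0, 77.7]
wrist_force: [-0.4, 0.2, -1.3]
opening: 0.0853
```

Request:
send_rows(
  targets=[
    [0, 27, -53, 0, 0],
    [0, 53, -105, 0, 0],
    [0, 80, -157, 0, 0],
    [0, 106, -210, 0, 0],
    [0, 106, -210, 0, 0],
    [0, 106, -210, 0, 0],
    [0, 106, -210, -40, 0],
    [0, 106, -210, -40, 0],
    [0, 106, -210, -40, 0],
  ],
)

```text
time: 2.72
ee_pos: [0.5358, -0.2363, 0.1616]
tcp_rot: [179.9, 0.0, 77.9]
wrist_force: [0.1, 0.0, -0.3]
opening: 0.0857
```

Run:
```python
from h import *
t=snap("top","1");s=snap("scene","1")
crop(t,290,150,100,100,6,"pics/a_t.png");crop(s,130,150,130,140,4,"pics/a_s.png")
m=[cv2.imread(f"pics/a_{k}.png") for k in"ts"];m[1]=cv2.copyMakeBorder(m[1],0,40,0,0,0);cv2.imwrite("pics/a.png",cv2.resize(np.hstack(m),(800,430)))
from workcell import bot
o=bot.get_obs();print(o["ee_pos"],o["tcp_rot"],o["time"])
```

```text
[ 0.53621718 -0.23699887  0.16180739] [1.79839280e+02 2.95739672e-02 7.78328900e+01] 2.825
```

View pics/a.png

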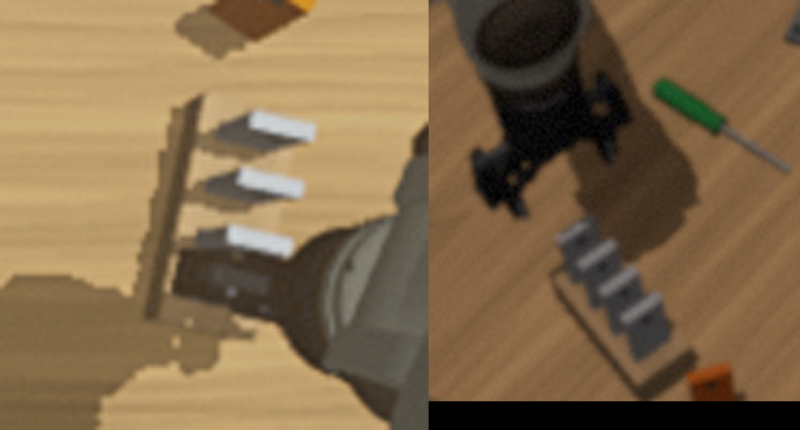

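Request:
send_rows(
  targets=[
    [0, 0, 0, -40, 0],
    [0, 0, 0, -63, 0],
    [0, 0, 0, -63, 0],
    [0.3, 0, 0, -63, 0],
    [1, 0, 0, -63, 0],
    [1, 0, 0, -63, 0],
    [1, 0, 0, -63, 0],
    [1, 0, 0, -63, 0],
    [1, 0, 0, -63, 0],
    [1, 0, 0, -63, 0],
  ],
  squeeze=60,
)

```text
time: 4.08
ee_pos: [0.5368, -0.2448, 0.1018]
tcp_rot: [179.5, 0.8, 77.5]
wrist_force: [-5.8, -29.8, 18.7]
opening: 0.0009
```

Run:
```python
from h import *
t=snap("top","2");s=snap("scene","2")
crop(t,290,150,100,100,6,"pics/b_t.png");crop(s,130,180,120,120,6,"pics/b_s.png")
from workcell import bot
o=bot.get_obs();print(o)
```

```text
{'time': 4.175, 'q': array([-24.16532223,   8.83674231,   4.38986918,  84.8952112 ,
        -0.63813237, -11.68738861]), 'qd': array([-0.01789535,  0.06543588,  0.04496244, -0.02839197, -0.02780025,
       -0.12614216]), 'joint_efforts': array([ 1.75900054e+01, -4.52220476e+01,  3.39005470e+01,  2.85422780e+00,
        8.40823621e+00,  1.32390126e-02]), 'ee_pos': array([ 0.53677951, -0.24481394,  0.10173086]), 'tcp_rot': array([179.48494314,   0.75814245,  77.51499482]), 'wrist_force': array([ -5.6142032 , -31.05416905,  20.14452551]), 'torque': array([-6.237945  ,  1.24912557, -0.05895487]), 'opening': 0.0009823993595021244}
```

View pics/b_s.png

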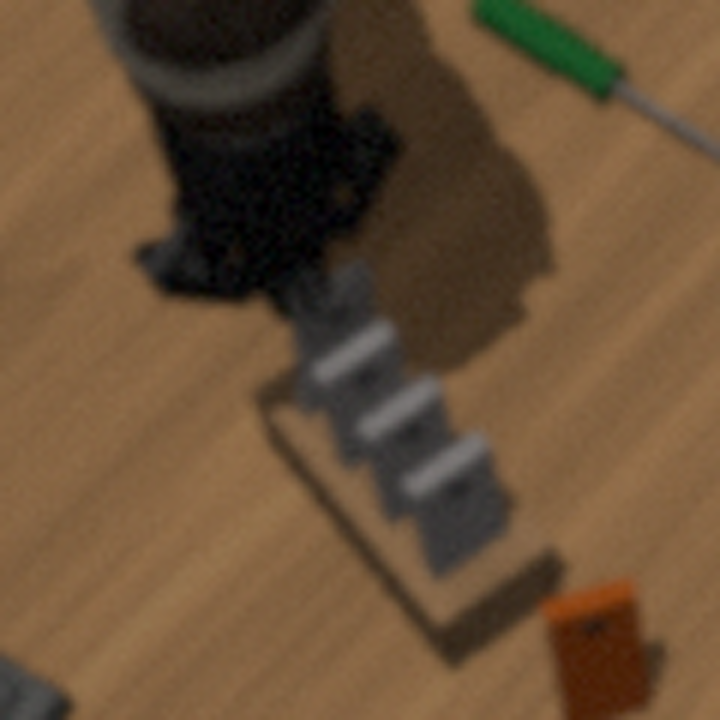

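View pics/b_t.png

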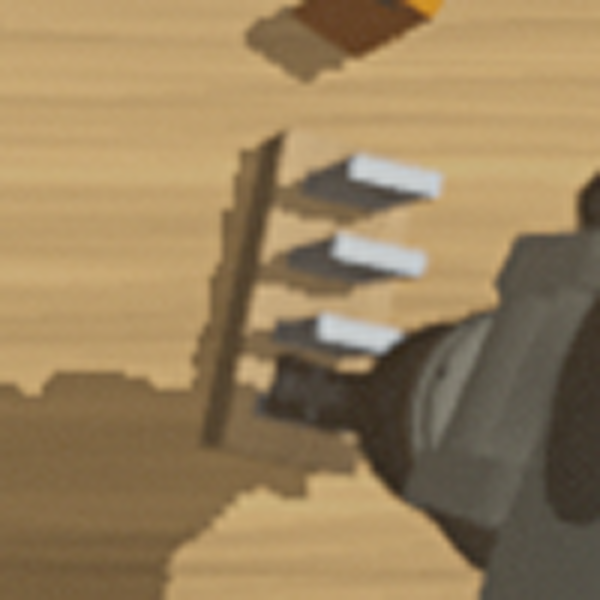

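Run:
```python
from h import *
from scipy.spatial.transform import Rotation as Ro
from workcell import bot
o=bot.get_obs();p=o["ee_pos"];R=Ro.from_euler("xyz",o["tcp_rot"],degrees=True).as_matrix()
print(R)
s=load("scene","2");t=load("top","2")
L3=[(p,p+.05*R[:,0]),(p,p-.05*R[:,0]),(p,p-.1*R[:,2])]
P=np.array([.5355,-.2372,.14]);e=np.array([np.cos(np.radians(77.8)),np.sin(np.radians(77.8)),0])*.02
L3+=[(P-e,P+e),(P-e,P-e-[0,0,.085]),(P+e,P+e-[0,0,.085])]
for c,n,ar in((s,"s",(150,200,80,70,10)),(t,"t",(310,190,70,50,10))):
  crop(c,*ar,f"pics/c_{n}.png",lines=[proj(c,l) for l in L3])
```

```text
[[ 0.21616518  0.97633888  0.00591638]
 [ 0.97626715 -0.21605924 -0.01486163]
 [-0.0132317   0.00898853 -0.99987206]]
```

View pics/c_s.png

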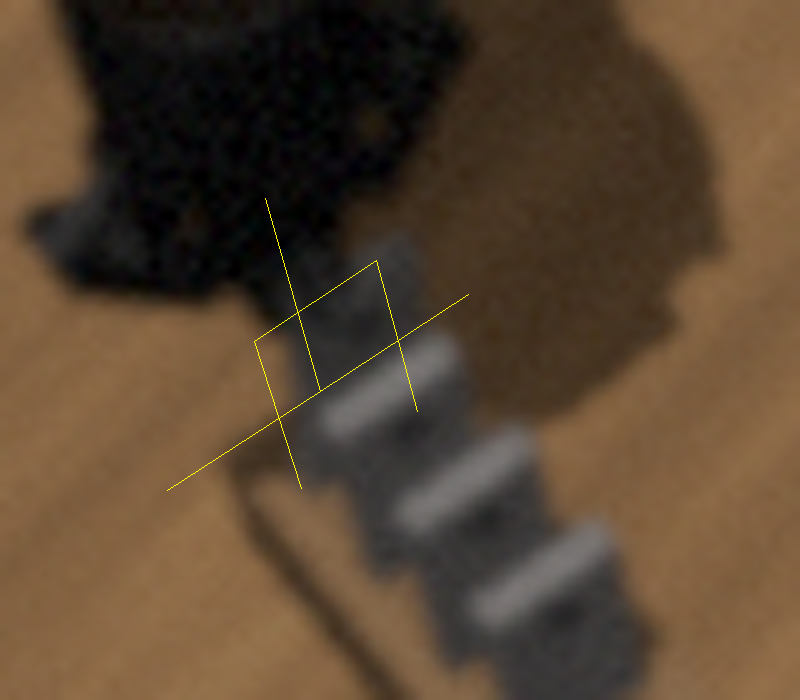

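View pics/c_t.png

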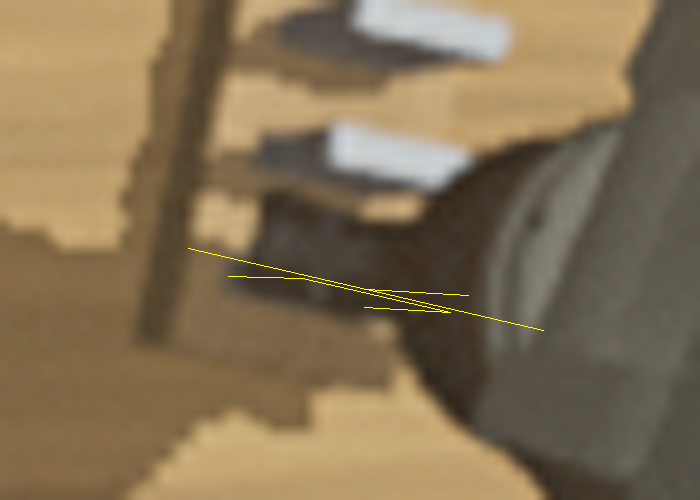

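Request:
send_rows(
  targets=[
    [1, 0, -4, 2, 0],
    [1, 0, -8, 3, 0],
    [1, 0, -8, 3, 0],
  ],
)

```text
time: 4.55
ee_pos: [0.5362, -0.2452, 0.1006]
tcp_rot: [179.9, -0.0, 77.8]
wrist_force: [-0.8, 0.4, 7.5]
opening: -0.0004
```

Run:
```python
from h import *
s=snap("scene","3")
s["pixels"]=np.clip(s["pixels"].astype(float)*2.2,0,255).astype(np.uint8)
crop(s,145,195,80,70,10,"pics/d_s.png")
from workcell import bot
o=bot.get_obs();print(o["ee_pos"],o["wrist_force"],o["torque"],o["opening"],o["tcp_rot"])
```

```text
[ 0.53625445 -0.24510151  0.10054916] [-0.34130701  0.92460783  7.53134053] [ 0.26105971 -0.0976548  -0.02754655] -0.0001716117589676155 [ 1.79913268e+02 -3.48575184e-02  7.78099278e+01]
```

View pics/d_s.png

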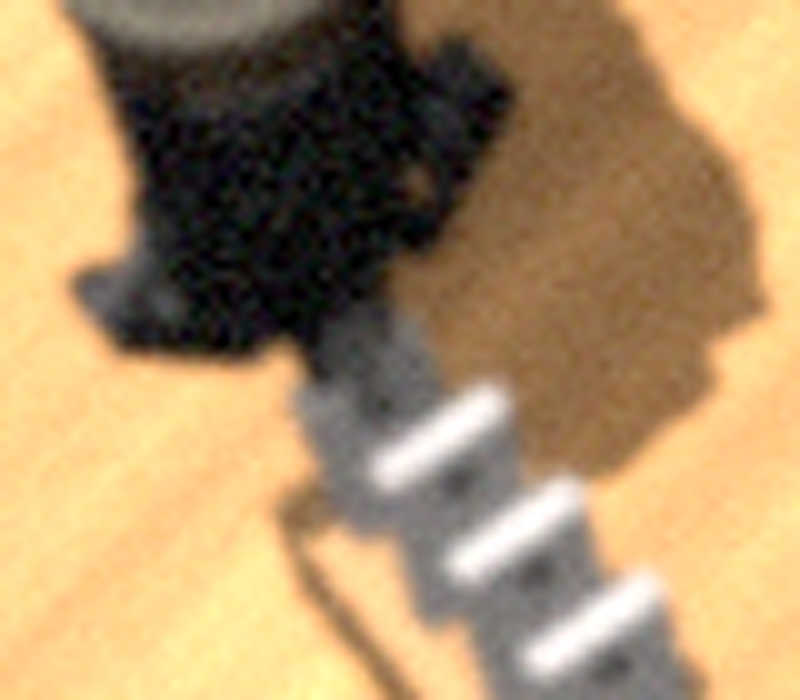

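Request:
send_rows(
  targets=[
    [1, 0, 0, 8, 0],
    [1, 0, 0, 18, 0],
    [1, 0, 0, 30, 0],
    [1, 0, 0, 30, 0],
  ],
)

```text
time: 5.1
ee_pos: [0.5362, -0.2456, 0.131]
tcp_rot: [179.9, 0.0, 77.8]
wrist_force: [-1.2, -0.4, -0.2]
opening: -0.0003
```

Run:
```python
from h import *
s=snap("scene","4")
s["pixels"]=np.clip(s["pixels"].astype(float)*2.2,0,255).astype(np.uint8)
crop(s,145,185,80,70,10,"pics/e_s.png")
from workcell import bot
o=bot.get_obs();print(o["ee_pos"],o["wrist_force"],o["torque"],o["opening"],o["tcp_rot"])
```

```text
[ 0.53592965 -0.24547847  0.13010963] [-0.61834279  0.14851265 -0.5090856 ] [ 0.01911076 -0.04914008  0.05560955] -9.063171038335662e-05 [1.79950870e+02 8.40866040e-03 7.77883426e+01]
```

View pics/e_s.png

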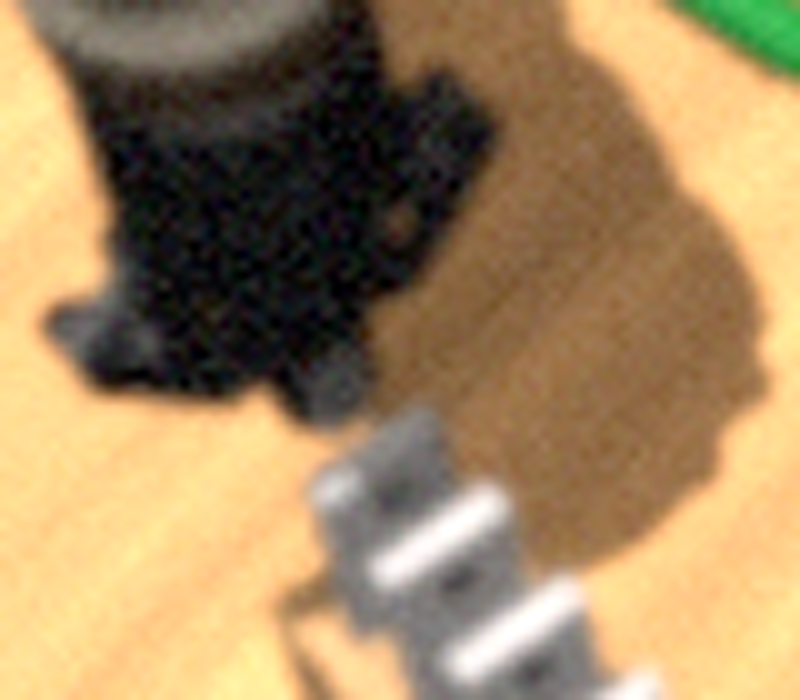

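Run:
```python
from h import *
s=load("scene","4");t=snap("top","4")
p=np.array([.5359,-.2455,.1301])
print((proj(s,[p,p+[0,0,.04],[.5355,-.2372,.14]])-[145,185]+.5)*10)
print(proj(t,[p,p+[0,0,.04],p+[0,0,.19]]))
crop(t,300,170,90,75,8,"pics/e_t.png",pts=proj(t,[p,p+[0,0,.04],[.5355,-.2372,.14]]))
o,d=ray(s,[(145+33-.5,185+41-.5)])
for z in(.13,.14,.15,.16,.17):print(z,(o+d*((z-o[2])/d[:,2])[:,None]))
from workcell import bot
print(bot.grasp_offset,[a for a in dir(bot) if a[0]!='_'])
```

```text
[[350.42888997 489.92502794]
 [327.60355592 415.13134538]
 [365.19656816 450.28938824]]
[[349.18811772 218.83478906]
 [353.50104868 219.00076948]
 [373.49361037 219.76230743]]
0.13 [[ 0.5136093  -0.23081024  0.13      ]]
0.14 [[ 0.51901449 -0.23409097  0.14      ]]
0.15 [[ 0.52441969 -0.23737171  0.15      ]]
0.16 [[ 0.52982489 -0.24065244  0.16      ]]
0.17 [[ 0.53523008 -0.24393318  0.17      ]]
0.0187 ['PlanningError', 'camera', 'get_obs', 'grasp_offset', 'job_done']
```

View pics/e_t.png

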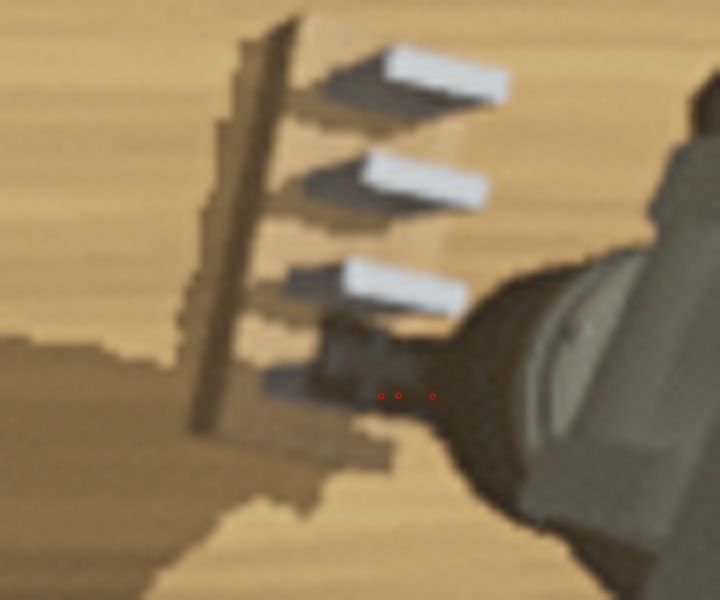

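Request:
send_rows(
  targets=[
    [0, 0, 4, 15, 0],
    [0, 0, 8, 15, 0],
    [0, 0, 8, 15, 0],
    [0, 0, 8, 15, 0],
    [0, 0, 8, 15, 0],
    [0, 0, 8, 0, 0],
  ],
)

```text
time: 5.95
ee_pos: [0.5362, -0.2377, 0.1299]
tcp_rot: [179.9, 0.0, 77.8]
wrist_force: [0.5, -0.4, -0.5]
opening: 0.0852
```

Run:
```python
from h import *
s=snap("scene","5")
s["pixels"]=np.clip(s["pixels"].astype(float)*2.2,0,255).astype(np.uint8)
P=np.array([.5355,-.2372,.14])
crop(s,135,175,100,75,8,"pics/f_s.png",pts=proj(s,[P]))
from workcell import bot
o=bot.get_obs();print(o["ee_pos"],o["wrist_force"],o["torque"],o["opening"],o["tcp_rot"])
```

```text
[ 0.53512688 -0.2372413   0.12673926] [ 0.90087064 -0.31477099 -1.73499252] [-0.03706611 -0.0521497   0.06838932] 0.08564496749912393 [-1.79883786e+02 -2.25872121e-02  7.77783137e+01]
```

View pics/f_s.png

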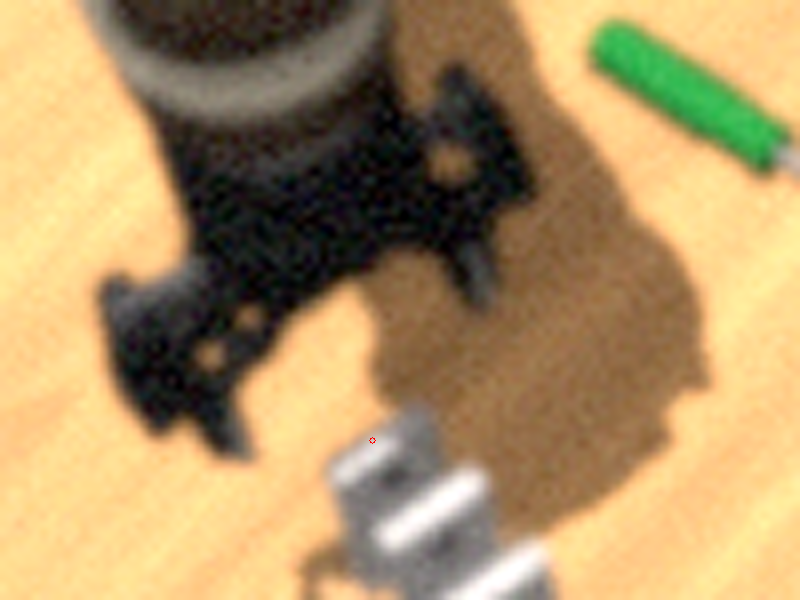

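Request:
send_rows(
  targets=[
    [0, 0, 0, -40, 0],
    [0, 0, 0, -70, 0],
    [0, 0, 0, -70, 0],
    [1, 0, 0, -70, 0],
    [1, 0, 0, -70, 0],
    [1, 0, 0, -70, 0],
    [1, 0, 0, -70, 0],
  ],
  squeeze=60,
)

```text
time: 6.88
ee_pos: [0.5363, -0.2377, 0.061]
tcp_rot: [179.9, 0.0, 77.8]
wrist_force: [-0.3, 0.0, 6.9]
opening: 0.0392
```

```bash
cat >> h.py <<'E'
U0=-.0315
def tcp(x,s,th,g=.112):
    # x: foot-centre bed x (m), s: foot-centre bed z, th tilt deg -> reported tcp
    f=bed(U0,x,0,s);th=np.radians(th)
    return f+(g-.005)*(-np.sin(th)*U+np.cos(th)*Z)-.061*Z
E
python3 - <<'E'
from h import *
for a in [(.005+.015,.075,0),(.006,.075,0),(.006,.074,9),(.006,.073,18),(.006,.07,27),(.007,.066,33),(.007,.05,34),(.007,.035,34),(.007,.02,34)]:
    print(a,np.round(tcp(*a)*1000,1))
E
```

```text
(0.02, 0.075, 0) [529.3 208.8 158.9]
(0.006, 0.075, 0) [518.3 205.5 150.9]
(0.006, 0.074, 9) [502.8 200.9 148.7]
(0.006, 0.073, 18) [487.7 196.4 144. ]
(0.006, 0.07, 27) [474.5 192.5 135.1]
(0.007, 0.066, 33) [468.2 190.6 126.8]
(0.007, 0.05, 34) [475.5 192.8 112.7]
(0.007, 0.035, 34) [483.7 195.2 100.4]
(0.007, 0.02, 34) [492.  197.7  88.1]
```

Request:
send_rows(
  targets=[
    [1, 0, 0, 20, 0],
    [1, 0, 0, 60, 0],
    [1, 0, 0, 115, 0],
    [1, 0, 0, 130, 0],
  ],
)

```text
time: 7.38
ee_pos: [0.5367, -0.2378, 0.1936]
tcp_rot: [179.7, 0.1, 77.8]
wrist_force: [0.5, 0.0, -0.6]
opening: 0.0395
```

Request:
send_rows(
  targets=[
    [1, -1, 30, 0, 2],
    [1, -2, 80, 0, 5],
    [1, -3, 135, 0, 9],
    [1, -4, 190, 0, 13],
    [1, -5, 245, 0, 17],
    [1, -6, 300, 0, 21],
    [1, -7, 355, 0, 25],
    [1, -7, 405, 0, 28],
    [1, -7, 446, 0, 28.8],
    [1, -7, 446, 0, 28.8],
  ],
)

```text
time: 8.62
ee_pos: [0.528, 0.211, 0.1883]
tcp_rot: [-179.9, -0.0, 106.8]
wrist_force: [0.7, -1.1, -1.9]
opening: 0.0391
```

Request:
send_rows(
  targets=[
    [1, 0, 0, 0, 0],
  ],
)

```text
time: 8.75
ee_pos: [0.5284, 0.2083, 0.189]
tcp_rot: [-179.9, 0.0, 106.6]
wrist_force: [-0.4, -0.2, -1.0]
opening: 0.0391
```

```bash
cat > look.py <<'E'
import sys
from h import *
from workcell import bot
tag=sys.argv[1]
s=snap("scene",tag);t=snap("top",tag)
o=bot.get_obs();p=o["ee_pos"]
print(o["time"],np.round(p,4),np.round(o["wrist_force"],1),np.round(o["opening"],4),np.round(o["tcp_rot"],1))
for c in(s,t):c["pixels"]=np.clip(c["pixels"].astype(float)*1.9,0,255).astype(np.uint8) if c is s else c["pixels"]
crop(s,245,70,100,125,5,"pics/_s.png");crop(t,135,155,60,125,5,"pics/_t.png")
cv2.imwrite(f"pics/L{tag}.png",np.hstack([cv2.imread("pics/_s.png")[:600],cv2.imread("pics/_t.png")[:600]]))
E
python3 look.py 6
```

```text
8.85 [0.5286 0.2077 0.1894] [ 0.5 -0.1 -1.7] 0.0389 [-180.     0.   106.5]
```

View pics/L6.png

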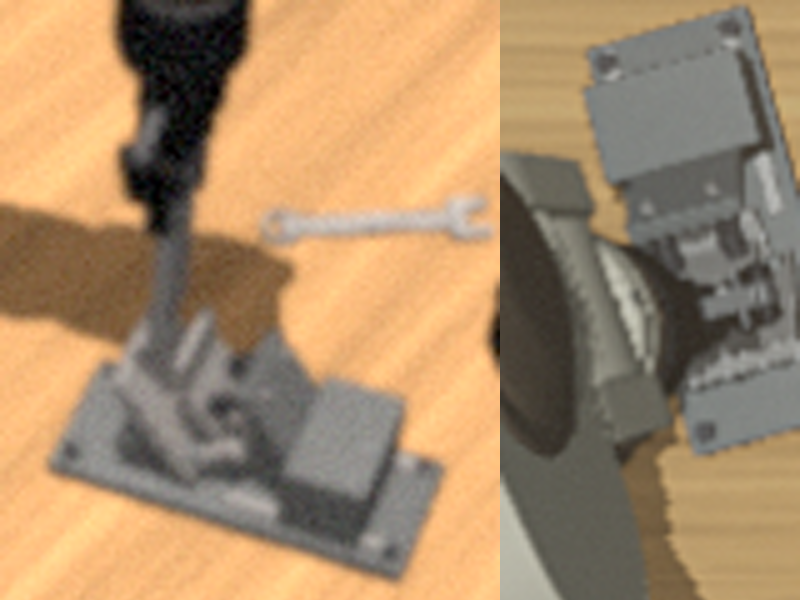

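```bash
cat >> look.py <<'E'
if len(sys.argv)>2:
    th=np.radians(float(sys.argv[2]));A_=p+.061*Z;d=-np.sin(th)*U+np.cos(th)*Z;n=np.cos(th)*U+np.sin(th)*Z
    L=[]
    for sg in(-1,1):
        q=[A_+a*d+b*n+sg*.02*W for a,b in((.018,-.005),(.018,.005),(-.112,.005),(-.112,-.005))]
        pp=proj(s,q);L+=[(pp[i],pp[(i+1)%4]) for i in range(4)]
    F=[bed(U0,0,sg*.04,z) for sg,z in((-1,0),(1,0),(1,.08),(-1,.08))];pp=proj(s,F);L+=[(pp[i],pp[(i+1)%4]) for i in range(4)]
    crop(s,245,80,95,75,8,f"pics/O{tag}.png",lines=L)
E
python3 look.py 7 0
```

```text
8.95 [0.5288 0.2077 0.1897] [ 0.7  0.5 -1.1] 0.039 [180.    0.  106.5]
```

View pics/O7.png

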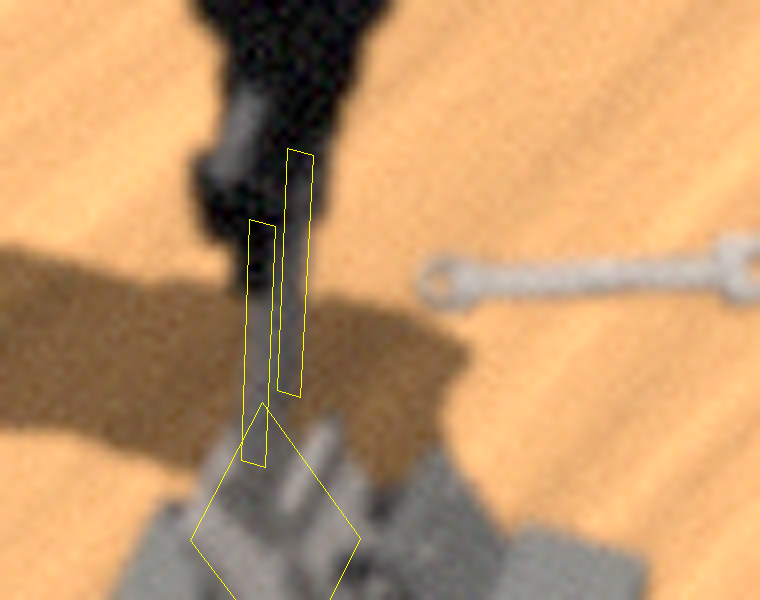

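Request:
send_rows(
  targets=[
    [1, 0, 1, -20, 0],
    [1, 0, 1, -31, 0],
    [1, -5, -0.5, -35, 0],
    [1, -10.5, -2, -39, 0],
    [1, -18, -4.5, -40, 0],
    [1, -26, -7, -41, 0],
    [1, -33, -9, -43.5, 0],
    [1, -41, -11.3, -46, 0],
    [1, -41, -11.3, -46, 0],
  ],
  squeeze=20,
)

```text
time: 10.07
ee_pos: [0.4878, 0.1974, 0.145]
tcp_rot: [179.8, -0.0, 106.6]
wrist_force: [2.8, 1.3, 3.0]
opening: 0.039
```

```bash
python3 look.py 8 18
```

```text
10.175 [0.4879 0.1975 0.1446] [3.7 0.7 4.8] 0.0396 [179.9  -0.  106.6]
```

View pics/O8.png

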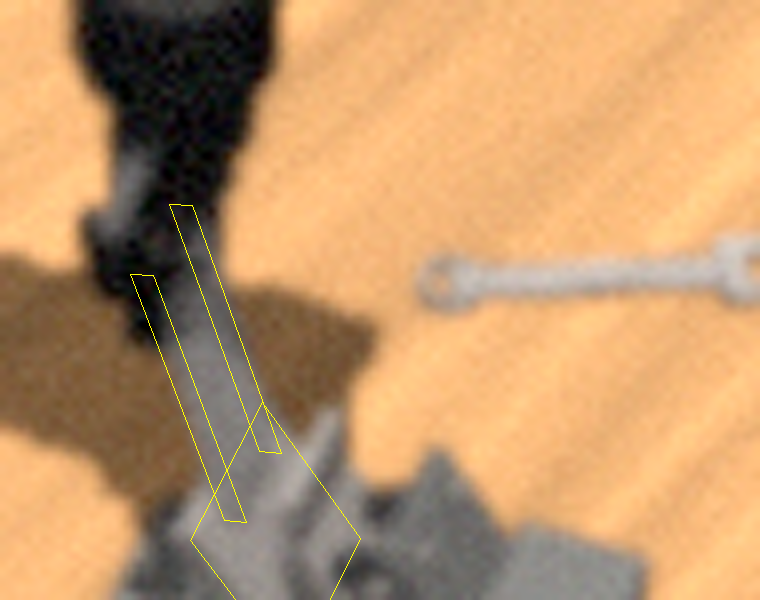

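Request:
send_rows(
  targets=[
    [1, -7, -2, -4.5, 0],
    [1, -13.3, -3.9, -9, 0],
    [1, -17, -5, -13, 0],
    [1, -19.6, -5.8, -17, 0],
    [1, -19.6, -5.8, -17, 0],
  ],
)

```text
time: 10.8
ee_pos: [0.4682, 0.1916, 0.1267]
tcp_rot: [180.0, 0.0, 106.6]
wrist_force: [2.9, 1.7, 2.8]
opening: 0.0394
```

```bash
python3 look.py 9 33
```

```text
10.9 [0.4682 0.1916 0.1267] [3.1 0.2 2.6] 0.0395 [180.    0.  106.6]
```

View pics/O9.png

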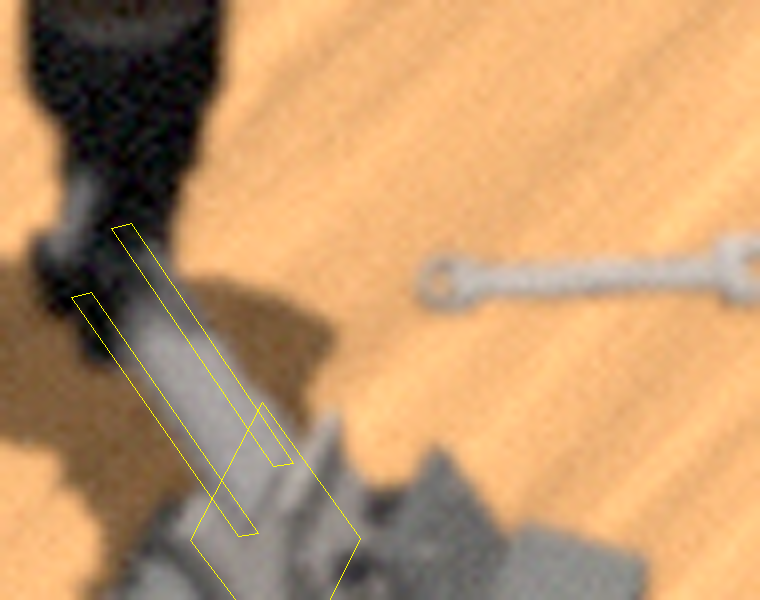

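Request:
send_rows(
  targets=[
    [1, 4, 1.2, -7, 0],
    [1, 7.5, 2.2, -14, 0],
    [1, 11.5, 3.4, -20, 0],
    [1, 15.7, 4.6, -26, 0],
    [1, 19.8, 5.8, -32, 0],
    [1, 19.8, 5.8, -32, 0],
  ],
)

```text
time: 11.65
ee_pos: [0.4881, 0.1974, 0.0934]
tcp_rot: [-179.9, 0.0, 106.6]
wrist_force: [5.6, 1.5, -0.4]
opening: 0.0395
```

```bash
python3 look.py 10 34
```

```text
11.75 [0.488  0.1974 0.0938] [ 4.6  1.3 -0.6] 0.039 [-180.     0.   106.6]
```

View pics/O10.png

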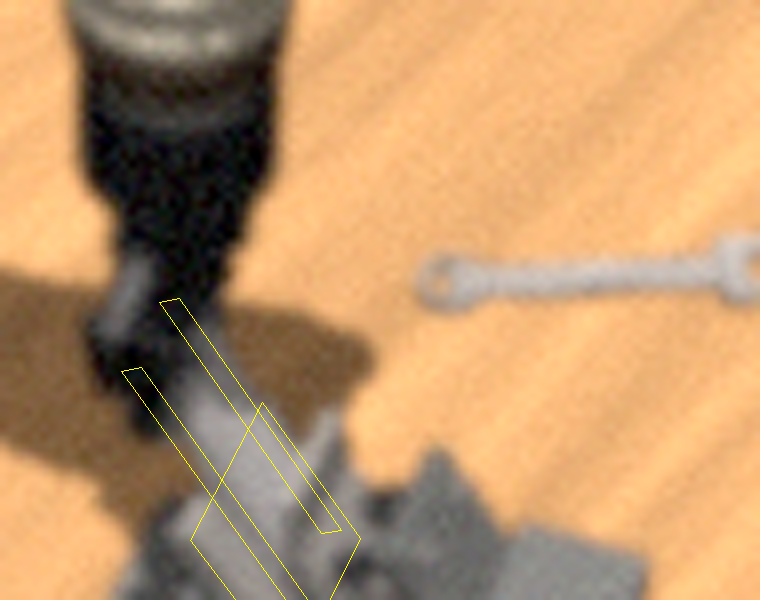

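Request:
send_rows(
  targets=[
    [0.4, 0, 0, 0, 0],
    [0.4, 0, 0, 0, 0],
    [0.2, 0, 0, 0, 0],
    [0, 0, 0, 0, 0],
    [0, 0, 0, 30, 0],
    [0, 0, 0, 80, 0],
    [0, 0, 0, 110, 0],
  ],
)

```text
time: 12.62
ee_pos: [0.488, 0.1974, 0.207]
tcp_rot: [179.9, -0.0, 106.6]
wrist_force: [0.7, 0.1, -0.8]
opening: 0.0853
```

```bash
python3 look.py 11
```

```text
12.725 [0.4889 0.1978 0.2082] [ 0.  -0.1  0.1] 0.0853 [179.7  -0.  106.6]
```

View pics/L11.png

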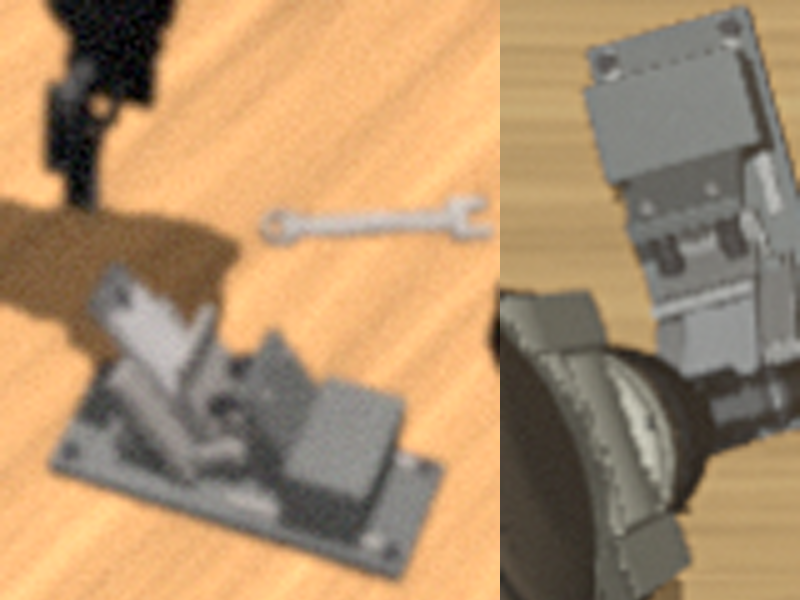

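```bash
cat > ov.py <<'E'
import sys
from h import *
tag=sys.argv[1];u0=float(sys.argv[2]);v0=float(sys.argv[3]);k=int(sys.argv[4]);dz=float(sys.argv[5]) if len(sys.argv)>5 else 0
s=load("scene",tag);s["pixels"]=np.clip(s["pixels"].astype(float)*1.9,0,255).astype(np.uint8)
L=[]
for x in(.01*k-.01,.01*k):
    q=proj(s,[bed(u0,x,y,z,v0) for y,z in((-.02,.005+dz),(.02,.005+dz),(.02,.13+dz),(-.02,.13+dz))]);L+=[(q[i],q[(i+1)%4]) for i in range(4)]
crop(s,250,115,75,60,10,f"pics/H{tag}.png",lines=L)
E
python3 ov.py 11 -.0305 0 1
```

```text
(no output)
```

View pics/H11.png

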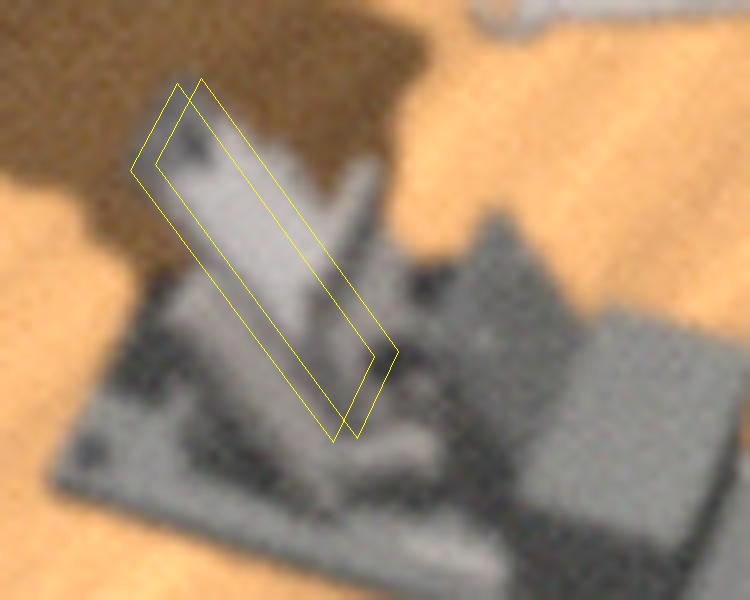

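Request:
send_rows(
  targets=[
    [0, 5, -30, 0, -1],
    [0, 15, -80, 0, -5],
    [0, 25, -135, 0, -9],
    [0, 35, -190, 0, -13],
    [0, 45, -245, 0, -17],
    [0, 55, -300, 0, -21],
    [0, 65, -355, 0, -25],
    [0, 75, -405, -10, -28],
    [0, 82.5, -442.5, -30, -28.8],
    [0, 82.5, -442.5, -30, -28.8],
  ],
)

```text
time: 13.98
ee_pos: [0.5693, -0.2472, 0.1709]
tcp_rot: [-179.7, -0.0, 77.6]
wrist_force: [-0.2, -0.1, 0.8]
opening: 0.0857
```

Run:
```python
from h import *
from workcell import bot
s=snap("scene","12")
s["pixels"]=np.clip(s["pixels"].astype(float)*1.9,0,255).astype(np.uint8)
crop(s,145,175,100,75,8,"pics/p12.png")
o=bot.get_obs();print(o["ee_pos"],o["tcp_rot"],o["time"])
```

```text
[ 0.56948735 -0.24591679  0.17237864] [-1.79806057e+02 -4.50510781e-02  7.76790091e+01] 14.025
```

View pics/p12.png

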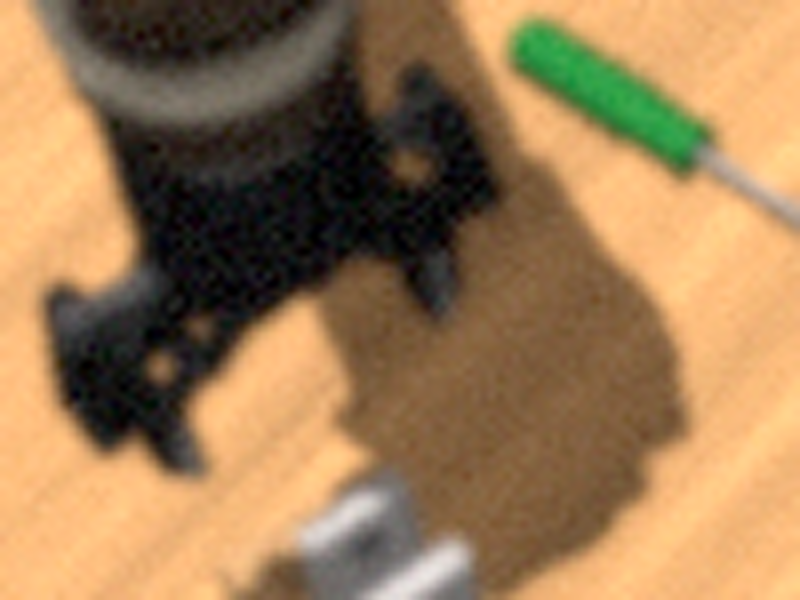

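Request:
send_rows(
  targets=[
    [0, 0.5, 0, -45, 0],
    [0, 0.5, 0, -90, 0],
    [0, 0.5, 0, -115, 0],
    [0, 0.5, 0, -115, 0],
    [1, 0.5, 0, -115, 0],
    [1, 0.5, 0, -115, 0],
    [1, 0.5, 0, -115, 0],
    [1, 0.5, 0, -115, 0],
  ],
  squeeze=60,
)

```text
time: 15.02
ee_pos: [0.5716, -0.2453, 0.0612]
tcp_rot: [179.9, 0.0, 77.8]
wrist_force: [-0.6, 1.4, 7.0]
opening: 0.0392
```

```bash
sed -i 's/^U0=.*/U0=-.029/' h.py
python3 - <<'E'
from h import *
for k in (2,3):
  x=.01*k-.005
  print(k)
  for a in [(x+.006,.115,0),(x+.007,.087,0),(x+.001,.078,0),(x+.001,.077,9),(x+.001,.076,18),(x+.001,.073,27),(x+.002,.07,33),(x+.002,.05,34),(x+.002,.035,34),(x+.002,.02,34)]:
    print(a,np.round(tcp(*a)*1000,1))
E
```

```text
2
(0.020999999999999998, 0.115, 0) [510.5 203.2 192.2]
(0.022, 0.087, 0) [526.7 208.  169.9]
(0.016, 0.078, 0) [526.9 208.1 159.1]
(0.016, 0.077, 9) [511.4 203.5 156.9]
(0.016, 0.076, 18) [496.3 199.  152.2]
(0.016, 0.073, 27) [483.1 195.  143.3]
(0.017, 0.07, 33) [476.2 193.  135.8]
(0.017, 0.05, 34) [485.7 195.8 118.4]
(0.017, 0.035, 34) [494.  198.3 106.1]
(0.017, 0.02, 34) [502.2 200.7  93.8]
3
(0.031, 0.115, 0) [518.3 205.5 198. ]
(0.032, 0.087, 0) [534.5 210.3 175.6]
(0.026, 0.078, 0) [534.7 210.4 164.8]
(0.026, 0.077, 9) [519.3 205.8 162.7]
(0.026, 0.076, 18) [504.2 201.3 157.9]
(0.026, 0.073, 27) [490.9 197.4 149. ]
(0.026999999999999996, 0.07, 33) [484.1 195.3 141.6]
(0.026999999999999996, 0.05, 34) [493.6 198.1 124.2]
(0.026999999999999996, 0.035, 34) [501.8 200.6 111.9]
(0.026999999999999996, 0.02, 34) [510.1 203.1  99.6]
```

Request:
send_rows(
  targets=[
    [1, 0, 0, 20, 0],
    [1, 0, 0, 60, 0],
    [1, 0, 0, 115, 0],
    [1, 0, 0, 130, 0],
    [1, -5, 30, 140, 2],
    [1, -10, 80, 140, 5],
    [1, -16, 135, 140, 9],
    [1, -22, 190, 140, 13],
    [1, -27, 245, 140, 17],
    [1, -32, 300, 140, 21],
  ],
)

```text
time: 16.27
ee_pos: [0.5383, 0.0564, 0.199]
tcp_rot: [-180.0, -0.0, 98.9]
wrist_force: [0.7, 0.0, -2.1]
opening: 0.0392
```

Request:
send_rows(
  targets=[
    [1, -4, 50, 0, 3],
    [1, -8, 100, 0, 6],
    [1, -11, 140, 0, 7.8],
    [1, -11, 153, 0, 7.8],
    [1, -11, 153, 0, 7.8],
    [1, -11, 153, -15, 7.8],
    [1, -11, 153, -30, 7.8],
    [1, -11, 153, -30, 7.8],
  ],
)

```text
time: 17.27
ee_pos: [0.5271, 0.2067, 0.1675]
tcp_rot: [-179.8, 0.0, 106.5]
wrist_force: [-0.1, 0.6, -1.8]
opening: 0.0391
```

```bash
python3 look.py 13 0
```

```text
17.375 [0.5277 0.2073 0.1694] [ 0.2  0.  -0.8] 0.0394 [-180.     0.   106.5]
```

View pics/O13.png

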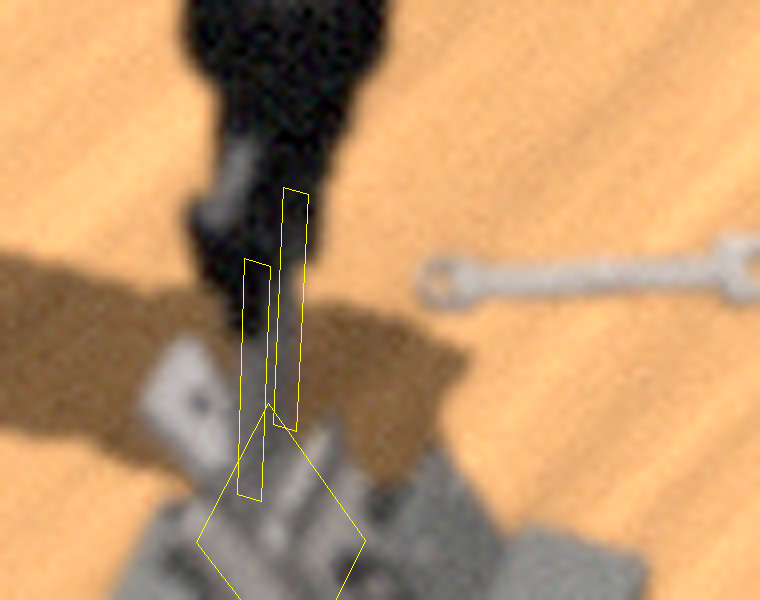

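Request:
send_rows(
  targets=[
    [1, -1, 0.5, -11, 0],
    [1, -8, -2, -12, 0],
    [1, -16, -4, -13, 0],
    [1, -24, -6, -15.5, 0],
    [1, -31.4, -8.5, -18, 0],
    [1, -38, -10.5, -22.5, 0],
    [1, -44.6, -12.5, -27, 0],
    [1, -48, -13.5, -30.5, 0],
    [1, -51.5, -14.5, -34, 0],
    [1, -51.5, -14.5, -34, 0],
  ],
  squeeze=20,
)

```text
time: 18.62
ee_pos: [0.4764, 0.1935, 0.1366]
tcp_rot: [179.9, -0.0, 106.6]
wrist_force: [2.4, 1.4, 4.5]
opening: 0.0392
```

```bash
python3 look.py 14 33
```

```text
18.725 [0.4764 0.1935 0.1364] [1.7 1.4 5.8] 0.0391 [179.9  -0.  106.6]
```

View pics/O14.png

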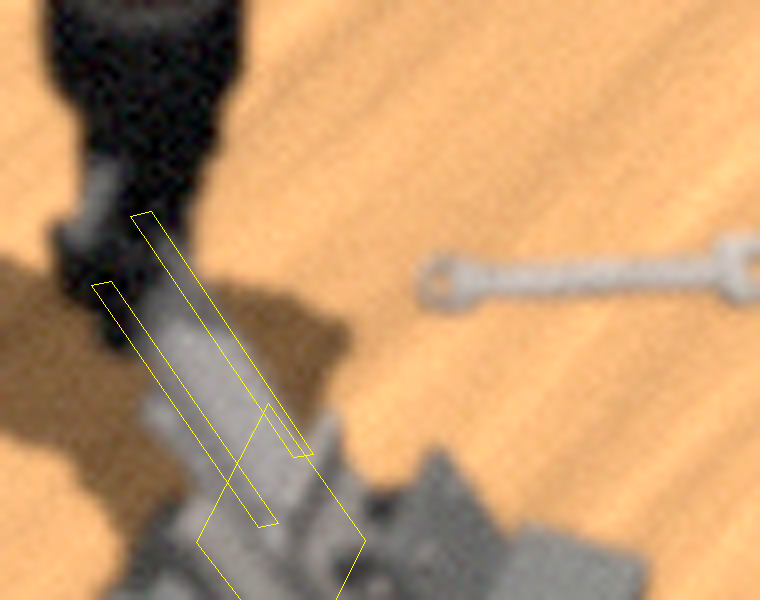

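Request:
send_rows(
  targets=[
    [1, 3.5, 1, -6, 0],
    [1, 7, 2, -12, 0],
    [1, 10, 3, -18, 0],
    [1, 13.5, 4, -23.5, 0],
    [1, 13.5, 4, -23.5, 0],
    [0.4, 13.5, 4, -23.5, 0],
    [0.4, 13.5, 4, -23.5, 0],
    [0, 13.5, 4, -23.5, 0],
    [0, 13.5, 4, 15, 0],
    [0, 13.5, 4, 75, 0],
  ],
)

```text
time: 19.98
ee_pos: [0.4887, 0.1969, 0.21]
tcp_rot: [-179.8, 0.0, 106.6]
wrist_force: [1.5, 0.8, 0.5]
opening: 0.0851
```

```bash
python3 look.py 15; python3 ov.py 15 -.029 0 2
```

```text
20.075 [0.4914 0.1979 0.2169] [ 0.1  0.2 -1. ] 0.0858 [179.5  -0.  106.6]
```

View pics/L15.png

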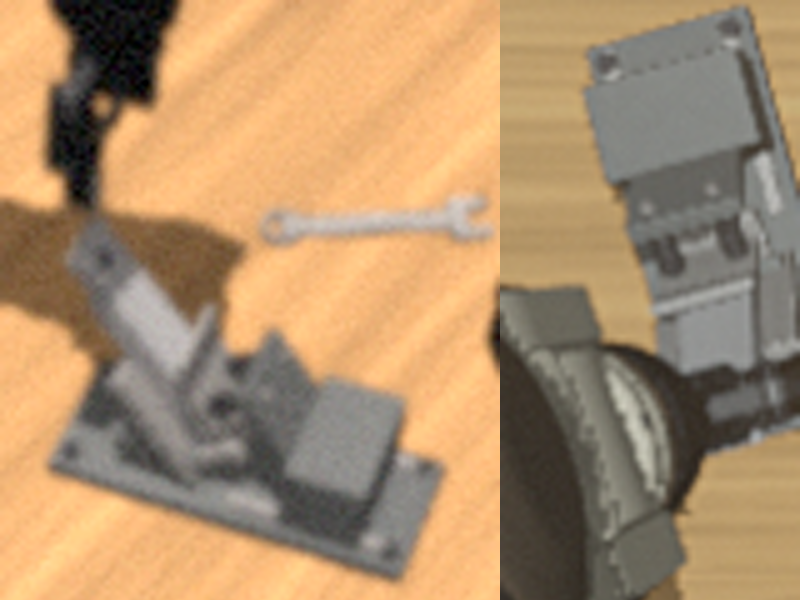

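View pics/H15.png

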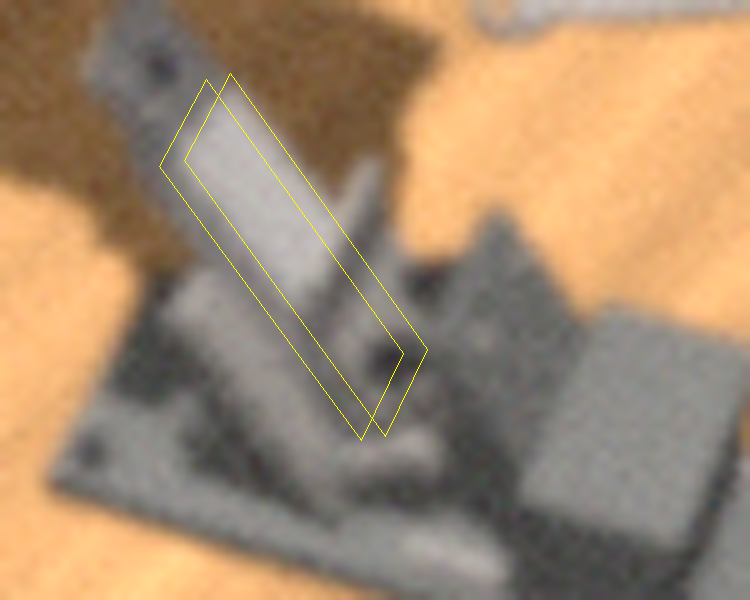

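Run:
```python
from h import *
for x in(.02,):
  for d in(60,50,40,30,20,10,0,-3): print(d,np.round((bed(U0,x,0,.13+d/1000)-.04*Z)*1000,1))
```

```text
60 [468.5 190.7 167.1]
50 [474.  192.3 158.9]
40 [479.5 193.9 150.7]
30 [485.  195.6 142.5]
20 [490.5 197.2 134.3]
10 [496.  198.9 126.2]
0 [501.5 200.5 118. ]
-3 [503.1 201.  115.5]
```

Request:
send_rows(
  targets=[
    [1, -10, -3, 0, 0],
    [1, -21, -6.5, -5, 0],
    [1, -21, -6.5, -10, 0],
    [1, -21, -6.5, -15, 0],
    [1, -21, -6.5, -15, 0],
  ],
  squeeze=60,
)

```text
time: 20.7
ee_pos: [0.4686, 0.1907, 0.1946]
tcp_rot: [-179.9, 0.0, 106.6]
wrist_force: [0.8, 0.5, 0.9]
opening: 0.0001
```

```bash
python3 look.py 16
```

```text
20.8 [0.4689 0.1908 0.1953] [-0.5  0.   0.4] -0.0002 [-180.     0.   106.6]
```

View pics/L16.png

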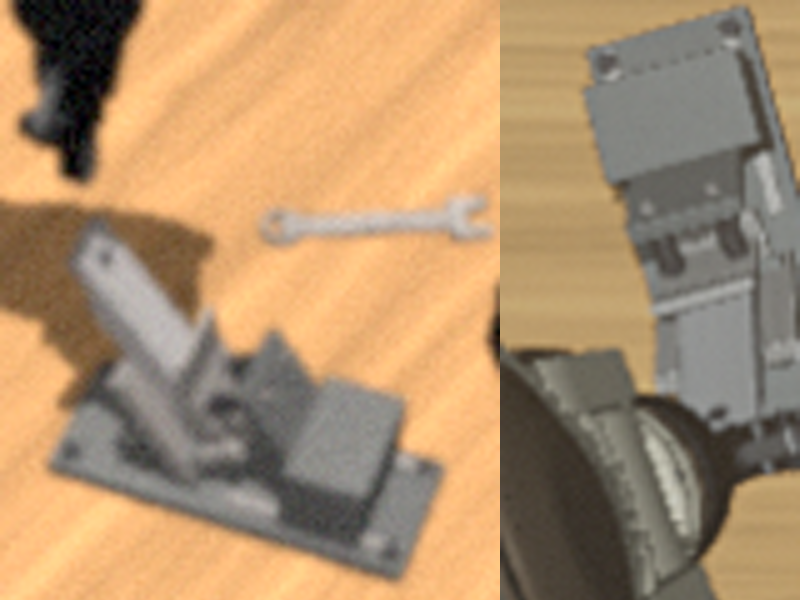

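```bash
python3 ov.py 16 -.029 0 2 .037
```

```text
(no output)
```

View pics/H16.png

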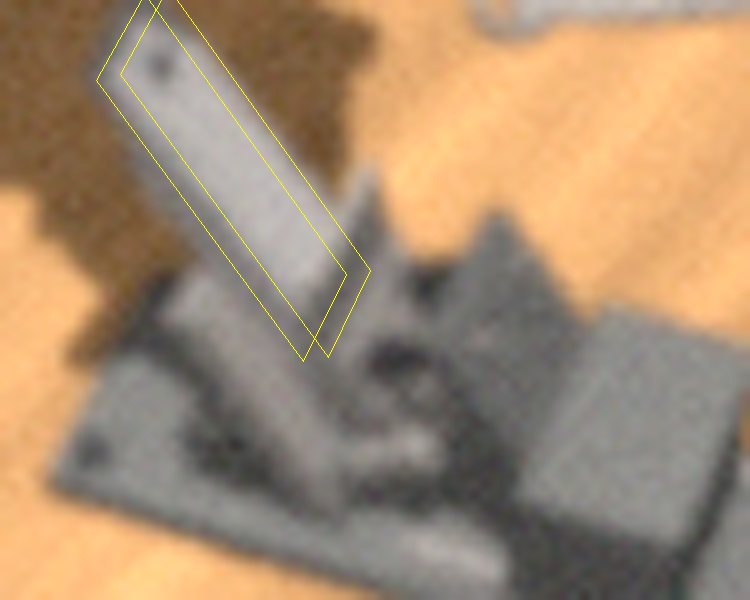

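Request:
send_rows(
  targets=[
    [1, 0, 0, -20, 0],
    [1, 0, 0, -28, 0],
    [1, 3, 0.8, -32, 0],
    [1, 5.5, 1.6, -36, 0],
    [1, 8, 2.4, -40, 0],
    [1, 11, 3.2, -44, 0],
    [1, 13.5, 4, -48.5, 0],
    [1, 13.5, 4, -48.5, 0],
  ],
)

```text
time: 21.8
ee_pos: [0.4823, 0.1948, 0.1466]
tcp_rot: [-180.0, 0.0, 106.6]
wrist_force: [0.2, 1.2, -0.2]
opening: 0.0001
```

```bash
python3 look.py 17
```

```text
21.9 [0.4823 0.1948 0.1471] [ 0.6  0.5 -0.5] -0.0 [-180.     0.   106.6]
```

View pics/L17.png

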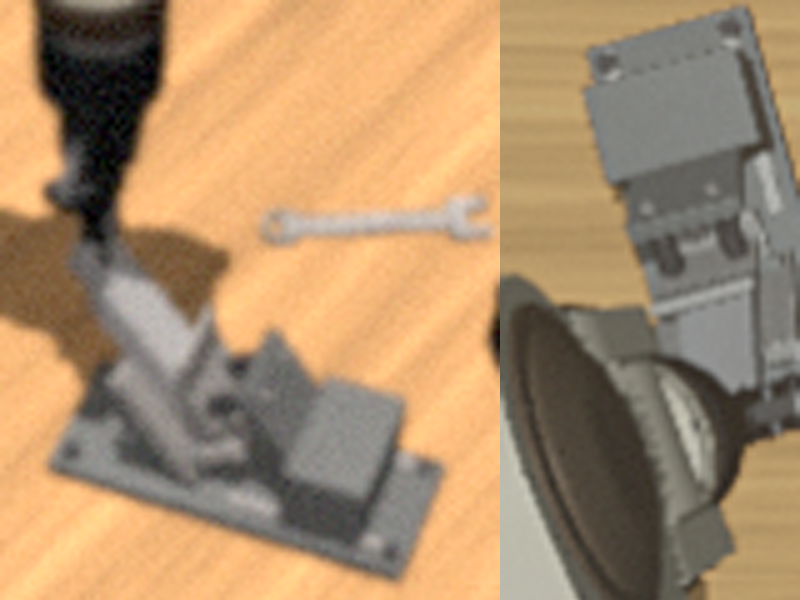

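Request:
send_rows(
  targets=[
    [1, -2, -0.7, 6, 0],
    [1, -4.8, -1.4, 6, 0],
    [1, -4.8, -1.4, 0, 0],
    [1, -3.4, -1, -2, 0],
    [1, -2, -0.6, -4, 0],
    [1, -0.7, -0.2, -6, 0],
    [1, 0.7, 0.2, -8.2, 0],
    [1, 0.7, 0.2, -8.2, 0],
  ],
)

```text
time: 22.9
ee_pos: [0.4832, 0.1951, 0.1388]
tcp_rot: [180.0, 0.0, 106.6]
wrist_force: [-0.3, -0.4, 2.6]
opening: 0.0001
```

```bash
python3 look.py 18;python3 ov.py 18 -.029 0 2 .035
```

```text
23.0 [0.4833 0.1951 0.1389] [-1.5  1.   2.5] 0.0002 [180.    0.  106.6]
```

View pics/H18.png

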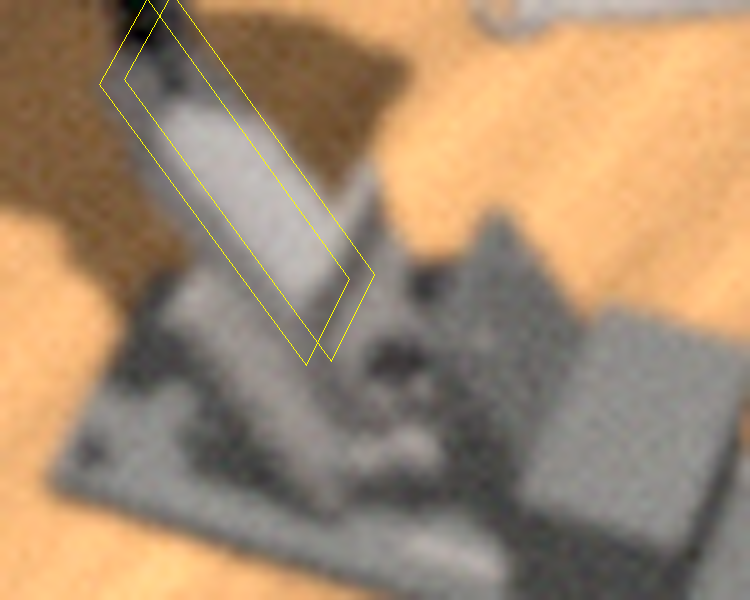

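Request:
send_rows(
  targets=[
    [1, 1.4, 0.4, -2, 0],
    [1, 2.7, 0.8, -4, 0],
    [1, 4.1, 1.2, -6, 0],
    [1, 5.5, 1.6, -8.2, 0],
    [1, 5.5, 1.6, -8.2, 0],
  ],
)

```text
time: 23.62
ee_pos: [0.489, 0.1968, 0.1311]
tcp_rot: [179.9, -0.0, 106.6]
wrist_force: [0.3, 0.6, 5.5]
opening: 0.0001
```

```bash
python3 look.py 19;python3 ov.py 19 -.029 0 2 .025
```

```text
23.725 [0.489  0.1968 0.1311] [-0.5 -0.7  5.3] -0.0001 [179.9  -0.  106.6]
```

View pics/H19.png

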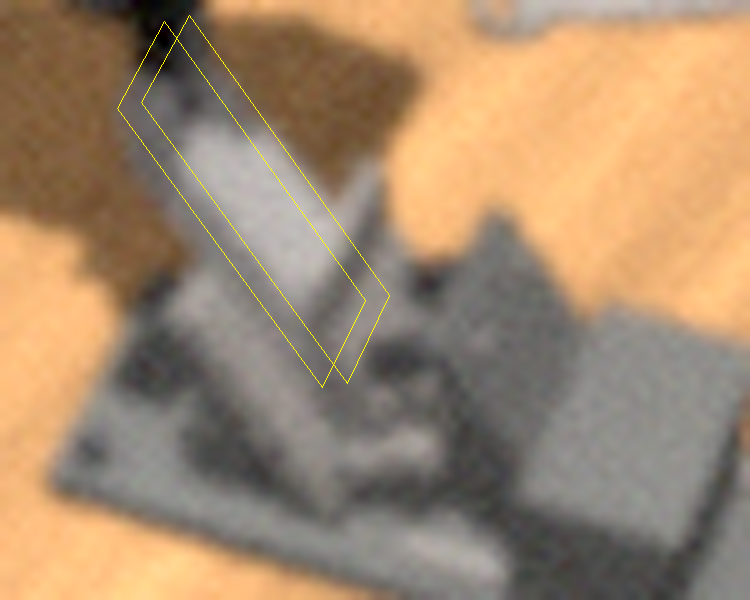

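Request:
send_rows(
  targets=[
    [1, 1.8, 0.5, -2.7, 0],
    [1, 3.6, 1, -5.4, 0],
    [1, 5.5, 1.6, -8.1, 0],
    [1, 7.3, 2.1, -10.8, 0],
    [1, 9.1, 2.7, -13.5, 0],
    [1, 11, 3.2, -16.3, 0],
    [1, 11, 3.2, -16.3, 0],
  ],
)

```text
time: 24.6
ee_pos: [0.5008, 0.2003, 0.1156]
tcp_rot: [179.8, -0.0, 106.6]
wrist_force: [0.8, 0.3, 9.4]
opening: 0.0007
```

```bash
python3 look.py 20;python3 ov.py 20 -.029 0 2 .003
```

```text
24.7 [0.5008 0.2003 0.1156] [1.7 0.6 9. ] -0.0 [179.8  -0.  106.6]
```

View pics/H20.png

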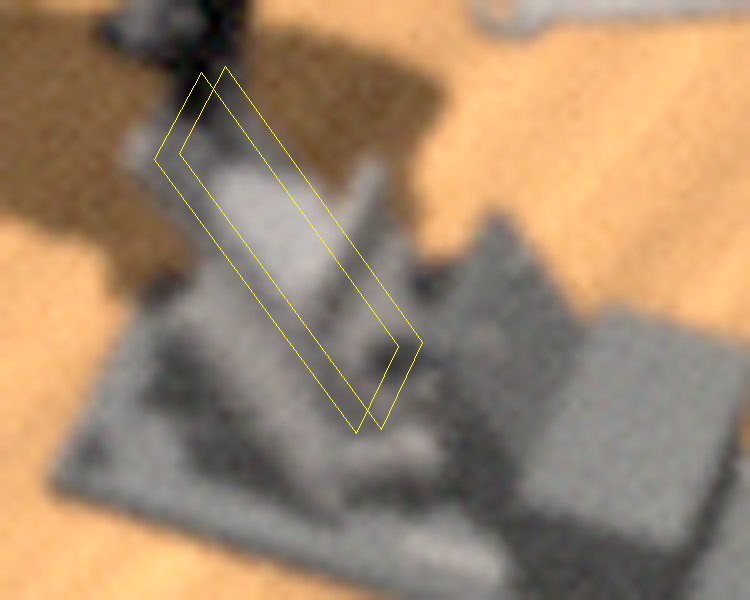

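Request:
send_rows(
  targets=[
    [1, 1.1, 0.3, -1.6, 0],
    [1, 2.2, 0.6, -3.3, 0],
    [1, 3.3, 1, -5, 0],
    [1, 3.3, 1, -5, 0],
  ],
)

```text
time: 25.2
ee_pos: [0.5015, 0.2006, 0.1145]
tcp_rot: [179.9, -0.0, 106.6]
wrist_force: [-22.9, -7.2, 42.4]
opening: -0.0001
```

Request:
send_rows(
  targets=[
    [1, 1.1, 0.3, -1.6, 0],
    [1, 2.2, 0.6, -3.3, 0],
    [1, 2.2, 0.6, -3.3, 0],
  ],
)

```text
time: 25.58
ee_pos: [0.5019, 0.2008, 0.1139]
tcp_rot: [180.0, -0.1, 106.6]
wrist_force: [-39.3, -12.0, 65.7]
opening: 0.0
```

Request:
send_rows(
  targets=[
    [1, -6, -2, 12, 0],
    [1, -6, -2, 50, 0],
    [1, 0, -10, 95, 0],
    [0, 0, -60, 95, 0],
    [0, 0, -115, 95, 0],
    [0, 0, -115, 95, 0],
  ],
)

```text
time: 26.32
ee_pos: [0.5052, 0.0836, 0.2009]
tcp_rot: [-180.0, 0.0, 106.4]
wrist_force: [-0.0, 0.1, 0.0]
opening: 0.0539
```

```bash
python3 look.py 21;python3 ov.py 21 -.029 0 2 0
python3 - <<'E'
from h import *
t=load("top","21");crop(t,145,145,70,110,5,"pics/T21.png")
a=load("top","0");crop(a,145,145,70,110,5,"pics/T0.png")
cv2.imwrite("pics/TT.png",np.hstack([cv2.imread("pics/T0.png"),cv2.imread("pics/T21.png")]))
E
```

```text
26.425 [0.5052 0.0861 0.2007] [ 0.4 -0.1  0.1] 0.0686 [-180.    -0.   106.5]
```

View pics/H21.png

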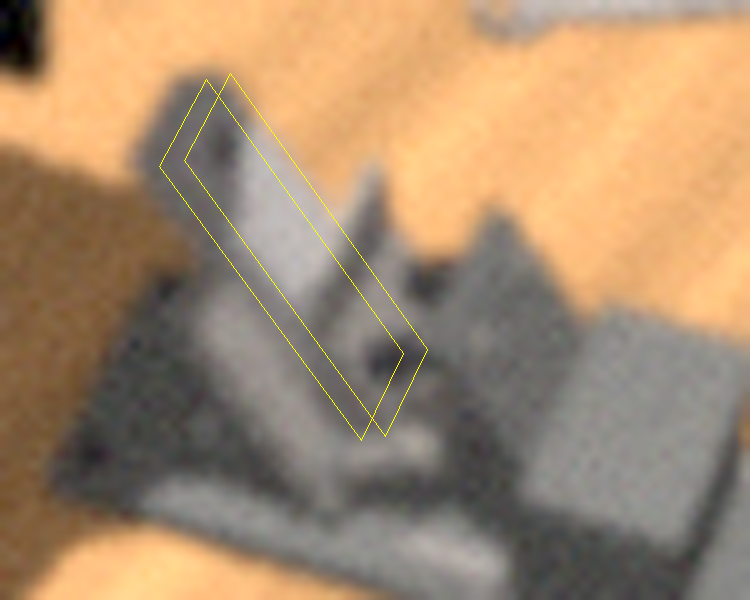

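View pics/TT.png

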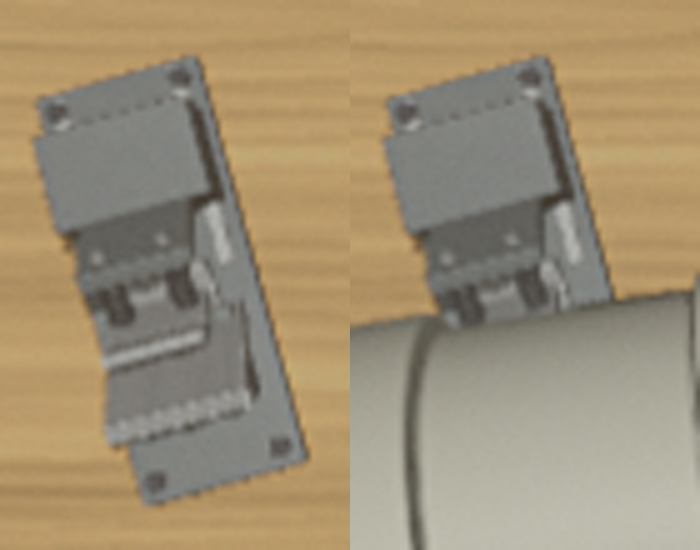

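Request:
send_rows(
  targets=[
    [0, 10, -50, 0, 0],
    [0, 20, -100, 0, 0],
    [0, 30, -150, 0, 0],
    [0, 40, -190, 0, 0],
    [0, 40, -190, 0, 0],
  ],
)

```text
time: 27.05
ee_pos: [0.5457, -0.1047, 0.2]
tcp_rot: [-179.9, -0.0, 106.5]
wrist_force: [-0.6, 0.0, -1.0]
opening: 0.0852
```

```bash
cat > cmp.py <<'E'
import sys
from h import *
tag=sys.argv[1]
out=[]
for n,(x0,y0,w,h) in(("top",(158,190,45,50)),("scene",(265,120,50,50))):
    a=load(n,"0");b=snap(n,tag);sc=8
    r=[]
    for c in(a,b):
        crop(c,x0,y0,w,h,sc,"pics/_.png");r.append(cv2.imread("pics/_.png"))
    out.append(np.hstack(r))
m=min(o.shape[1] for o in out);cv2.imwrite(f"pics/C{tag}.png",np.vstack([o[:300,:720] if i==0 else o[:300,:800][:, :720] for i,o in enumerate(out)]))
cv2.imwrite(f"pics/Ct{tag}.png",out[0]);cv2.imwrite(f"pics/Cs{tag}.png",out[1])
bx=np.cos(a35)*U+np.sin(a35)*Z;q=bed(U0,.035,0,.079)
for n in("top","scene"):
    c=load(n,"0");print(n,"px per 10mm along bed x",(proj(c,[q+.01*bx])-proj(c,[q]))[0])
E
python3 cmp.py 22
```

```text
top px per 10mm along bed x [-1.24644216 -3.02017477]
scene px per 10mm along bed x [ 2.49554513 -0.49680404]
```

View pics/Ct22.png

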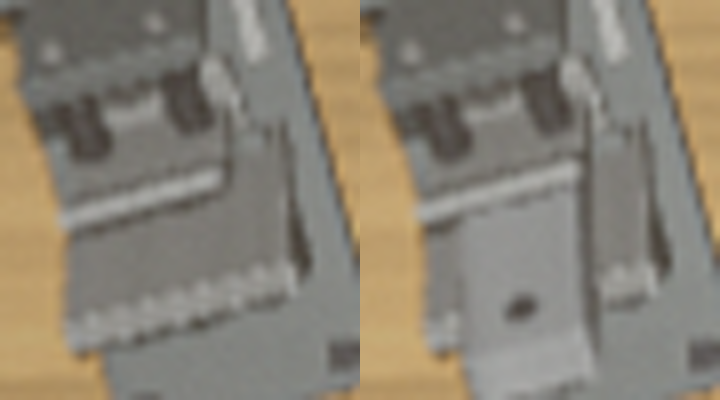

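View pics/Cs22.png

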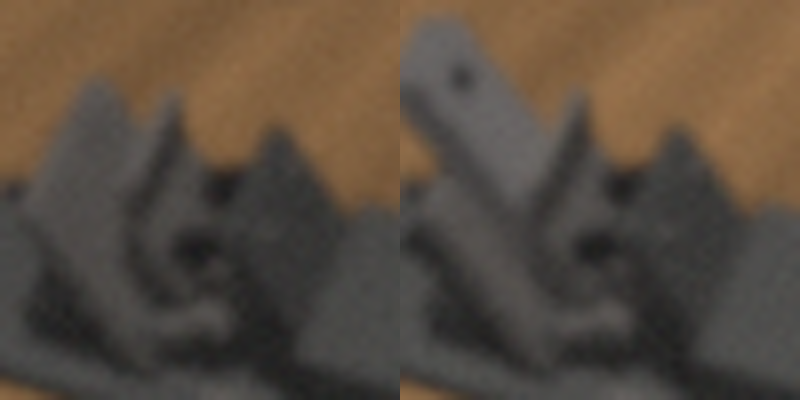

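```bash
cat > ridge.py <<'E'
import sys
from h import *
tags=sys.argv[1:]
A=load("top","0")["pixels"].astype(float).mean(2)
for tag in tags:
  B=load("top",tag)["pixels"].astype(float).mean(2)
  print("static check",[cv2.phaseCorrelate(A[y:y+32,x:x+32].copy(),B[y:y+32,x:x+32].copy(),cv2.createHanningWindow((32,32),cv2.CV_64F)) for x,y in((155,160),)])
  r=[]
  for u in range(166,186):
    yc=int(round(190+(215-(u-158.5+.5-8)*8*.247+0)/8)) if 0 else int(round(190+26.9-(u-166)*.25))
    def edge(I):
      col=cv2.resize(I[yc-7:yc+4,u:u+1],(1,110),interpolation=cv2.INTER_CUBIC)[:,0]
      # upper edge of bar: max positive gradient
      g=np.gradient(col);return np.argmax(g)/10+yc-7
    r.append((edge(A),edge(B)))
  r=np.array(r);d=r[:,1]-r[:,0];print(tag,np.round(d,1),np.median(d))
E
python3 ridge.py 22
```

```text
static check [((0.04304218480089261, -0.01915689036041357), 0.9328022337528005)]
22 [-1.  -0.9 -1.  -1.  -1.1 -1.2 -1.  -1.  -1.2 -1.1 -1.1 -1.2 -1.  -1.
 -1.1 -1.1 -1.2 -1.  -1.2 -0.9] -1.0499999999999972
```

Run:
```python
from h import *
o=[]
for n,ar in(("top",(155,190,50,62)),("scene",(260,115,50,62))):
  c=load(n,"22");c["pixels"]=np.clip(c["pixels"].astype(float)*(1.9 if n=="scene" else 1.1),0,255).astype(np.uint8)
  L=[]
  for x in(0,.01,.02):
    q=proj(c,[bed(U0,x,y,z) for y,z in((-.02,.06),(-.02,.13),(.02,.13),(.02,.06))]);L+=[(q[i],q[i+1]) for i in range(3)]
  crop(c,*ar,8,"pics/_.png",lines=L);a=cv2.imread("pics/_.png");crop(c,*ar,8,"pics/_.png");o.append(np.vstack([a]));
  cv2.imwrite(f"pics/V_{n}.png",np.hstack([a,cv2.imread("pics/_.png")]))
```

```text
(no output)
```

View pics/V_top.png

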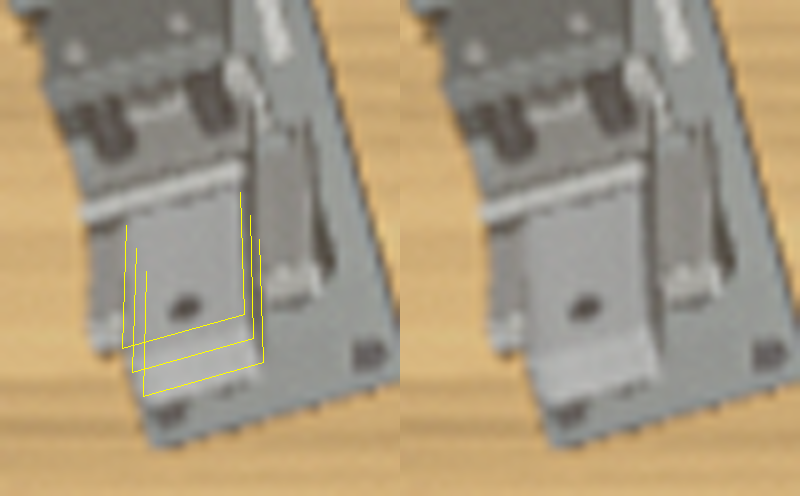

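View pics/V_scene.png

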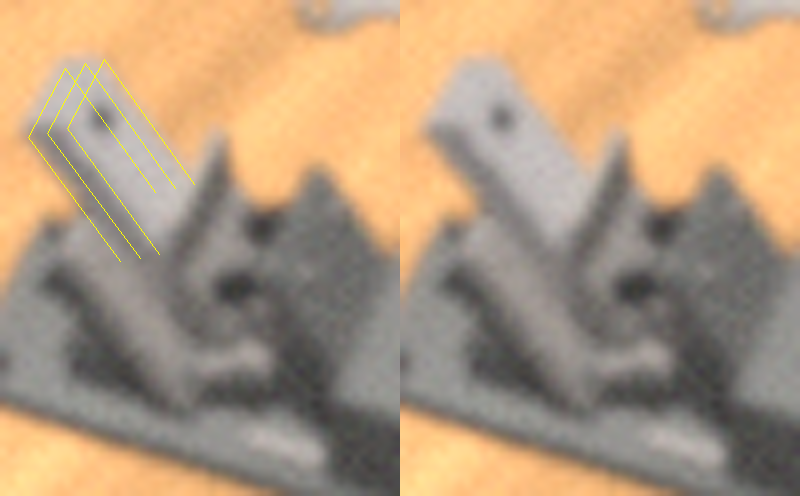

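Run:
```python
from h import *
s=load("scene","22");cv2.imwrite("pics/full22.png",cv2.resize(s["pixels"][:,:,::-1],(800,600)))
```

```text
(no output)
```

View pics/full22.png

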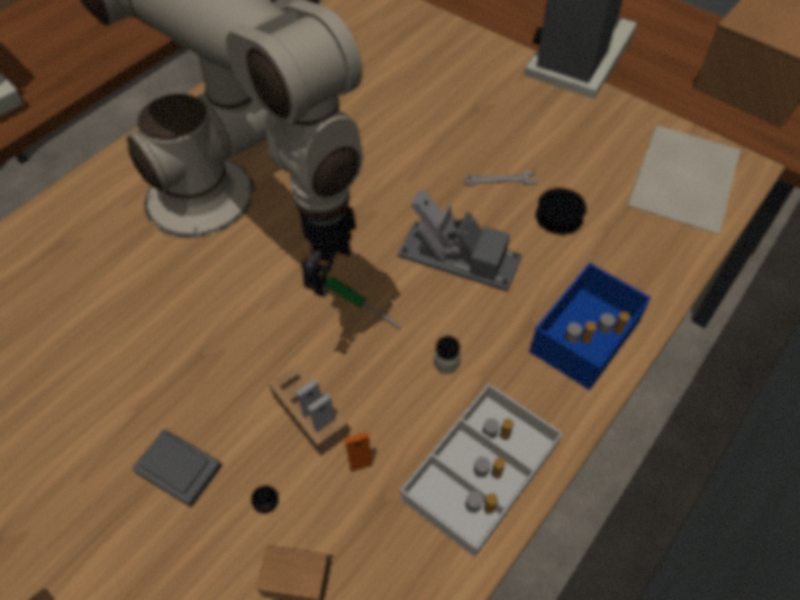

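```bash
python3 -c "
from workcell import bot
print(bot.job_done())"
```

```text
the job is handed in; nothing more can be done
None
```

I put two packing plates in the guide and handed the job in at about 27 s. The stack is snug, and the two spare plates are still standing in the rack.

**Last checks, measured from the pictures:**
- **Pressure plate:** its lip has moved back about 3.2 mm from the first picture. That is inside the 0.4–12.5 mm band, so I did not add a third plate.
- **Plates:** their top ends are level with each other, and both match the fully home outline to about 1 pixel (2–3 mm). The second plate also came to a hard stop when I pressed it down.
- **Other things:** the bystanders look unmoved, and the gripper is clear of everything.

**What went wrong or disagreed:**
- **Tool height:** the reported tool position read about 40 mm lower than the real fingertips. Because of this the first grasp closed on top of a plate with about 30 N sideways and 20 N upwards. The plate stayed in its slot, and I corrected for the offset after that.
- **Tilting:** the moves have no tilt, so I kept the tool vertical. Each plate tilted in the grip as its foot pressed against the bed, or against the first plate.
- **Gap estimate:** I first judged the gap at about 26 mm, which would have needed three plates. The second plate stopping part-way, and the measured push-back, put it nearer 17 mm.
- **Seating force:** I pushed the second plate home with shut fingers, and the wrist force rose to 42 N, then about 77 N in total when I pressed a second time. That is under the 120 N wrist limit. The pressing was done with the fingertips, so I took the 40 N limit on the arm and gripper body not to apply, but I could not confirm that.

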